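# Cover the loaded chocolate melter and switch it on

### The arm

A 7-joint arm with a two-finger parallel gripper is mounted at the origin on the work surface. World frame = base frame: x ahead of the robot, y to its left, z up, the work surface at z = 0. Lengths are in m, angles in rad, forces in N, time in s.
With the tool pointing down it reaches from about 0.425 to 0.875 m from the base axis. Payload 4.7 kg.
Tool frame: the origin (TCP) lies at the very end of the fingers, on their centre line; the grasp point (between the pads) lies 19 mm behind it (grip_point_offset is the distance from the TCP to the grasp point, in m); x points along the fingers, z is the direction in which the jaws open and shut, and the axes are right-handed (so a half turn about x gives the same grasp; the last joint's range is limited). The gripper opens to 87 mm and grips with 3 to 60 N. Pads are 19 mm wide; open, the fingers measure 117 mm over their backs; the gripper's body (75 mm by 190 mm) begins 51 mm behind the grasp point.
Start: joints at [1.314, 0.321, -0.07, 1.45, 0.023, 1.371, -0.057], TCP at [0.174, -0.626, 0.192] pointing down, gripper open.
Joint ranges: [-2.86, 2.86], [-0.3, 2.09], [-1.38, 1.24], [0.06, 2.45], [-1.56, 4.7], [0.09, 2.05], [-2.69, 2.69]. Speed limits (rad/s): [2.57, 2.57, 3.14, 3.14, 3.14, 3.14, 3.14].

### API

Orientations are given as a rotation vector (axis times angle).
In Python, from bench import get_state, get_image, calibration, close_job, grip_point_offset gives the robot as it stands.
- The arm moves only by the tool play_rows, never from a script. Its argument "targets" is a list of rows, each an object with "claw": the closure, from 0 (fully open) to 1 (shut); "linear": the shift along the tool's x, y, z as a fraction of full scale, a list of three; "rotation": the turn, a rotation vector about the tool's x, y, z as a fraction of full scale, a list of three. In form: [{"claw": claw, "linear": [x, y, z], "rotation": [wx, wy, wz]}, ...]. A call has 1 to 10 rows; each row shifts and turns the pose as measured when the row begins, along the tool's axes as they then stand; what a row does not reach is not made up. Full scale, the value 1, is 2.5 cm for a shift and 90 degrees for a turn. A row lasts 1/12 s, in which the tool goes at most 41.7 mm and 7.16 degrees, less where a joint would pass 70% of its speed; a pose out of reach is approached as far as the arm can. A call with a number of a shift or a turn outside -1 to 1 is refused whole. A call with a gripper value outside its range is refused whole. The fingers move at their own pace and stop on an object; "newtons" is the grip in N (left out, the last holds). Time passes only in rows, so rows that do not move let the fingers close. It gives the time, the measured TCP pose, the force and the opening at its end, in the units of the state.
- get_state(): the state, without advancing time (a new reading comes with each control period).
- get_image(name): name is "scene" or "top" or "wrist"; returns the picture (400x640x3 uint8, blue, green, red); there is no depth.
- calibration(name): a dict with "fx", "fy", "cx", "cy" (pixels), "rvec" (rotation vector, rad) and "tvec" (3), from world to camera coordinates, as OpenCV has them; the wrist camera has in their place "hand_eye" (4x4, takes a point from camera to tool coordinates, whose origin is the TCP and whose axes are the tool frame's). Camera axes: x right, y down, z forward; pixel columns grow to the right and rows downward; lengths in m; the calibration is good to about 2 mm. The wrist camera is an equidistant fisheye: a pixel r from the principal point sees the ray r / f radians off the axis. A picture is of the moment at which its call begins: read the wrist's pose just before it. calibration takes no time and is no camera call.
- close_job(): hands the job in, once; it reports no verdict.
The state is a dict: "time": time; "joint_positions": joint angles; "qd": joint speeds; "joint_torque": joint torques, N m; "position": TCP position; "tool_rot": TCP orientation; "ft_force": force on the tool from outside, world axes, zero at the start; "torque": the same for the moment, N m; "grip_width": opening from 0.0 (shut) to 1.0 (fully open).
Only numpy, scipy, OpenCV 4.12 (cv2) and the standard library are available. Lean on these libraries where they do the work, as an engineer would, in place of code of your own. Each camera call takes 0.05 s, during which the arm holds its last target. There are 200 camera calls.

### The job

The melter's pan is loaded with chocolate pieces: get it melting. With the closed fingertips alone, push the folded-back half of the steel cover up by its lift tab and over its hinge until it lies flat over the open half of the pan, easing it down rather than slamming it and without gripping it, then press the raised end of the rocker switch fully down to turn the melter on. Do not shove or lift the melter, leave the mould, jar, scraper and bowl where they are, and finish with the hand clear.

Things in the scene. Friction and masses are not known exactly. Their poses are not given: they have to be found in the camera images.
- melter: Counter-top chocolate melter: steel box 270 x 290 mm (its x by y), top 130 mm up, about 6 kg, loose on rubber feet. Origin: centre of its underside. Controls along its -x edge (facing the robot), y to the left seen from there, z up. Pan 162 x 265 mm centred at x = +35 mm; a fixed cover half lies over its +y half, and the swinging half starts folded back on top of that.
- cover (a joint): Angle (rad) of the cover's swinging half: 0 = folded back flat on the fixed half (+y side), 1.57 = upright, 3.14 = its stop, flat over the open -y half of the pan. Starts at 0 to 0.3. Stiff hinge: it stays at any angle; 1 to 4 N at the tab moves it. Steel leaf 162 mm along the hinge, 133 mm out from it, 4 mm thick, 0.24 kg.
- cover_hinge (a point): Middle of the cover's hinge line, fixed to the melter, 137 mm above the table; axes as the melter's. The hinge line runs along the melter's x. The face of the leaf that looks down at the start, and up at the end, lies in a plane through this line.
- cover_tab (a point): Centre of the rolled outer edge (6 mm thick) of the lift tab, 175 mm from the hinge line; moves with the leaf. The tab is a flat tongue, 80 mm wide along the hinge, 4 mm thick, at the middle of the leaf's outer edge. It sticks out 33 mm past the melter's side wall; below it is free space down to the table. Axes at cover angle 0 as the melter's.
- switch (a joint): Angle in rad of the rocker switch: 0 = off (start), 0.4 = fully on (stop). It stays where it is left; about 3 N on the raised end moves it.
- switch_end (a point): On top of the raised (-y) end of the rocker, 17 mm from its pivot; when fully on it has sunk 7 mm, to 142 mm above the table. The rocker is a black V-shaped key, 26 x 44 mm (melter x by y), in a grey frame (top 136 mm up) on the control strip at melter x = -95, y = -65 mm. The round knob on the strip at y = +75 mm, 23 mm high, is not used.
- mould: Frosted chocolate mould, 275 x 135 x 24 mm, lying on the table on the melter's -y side; not to be disturbed. Origin: centre of its underside.
- jar: Small jar, 66 mm across, 85 mm high, on the melter's +y side towards the robot; not to be disturbed. Origin: centre of its underside.
- scraper: Flat scraper with black handle, 240 mm long, lying on the table on the melter's +y side; not to be disturbed. Origin: on its underside, near its middle.
- bowl: Steel bowl, 120 mm across, 55 mm high, behind the melter; not to be disturbed. Origin: centre of its underside.

How it is judged:
On the way, in this order (a step that is already met when the one before it is completed fails the run):
1. the swinging half of the cover lies flat over the open half of the pan (value of joint cover above 3.1 rad), for 0.2 s.
2. the rocker switch is pressed fully on (value of joint switch above 0.34 rad), for 0.1 s.
At the end, for the whole second after the job is handed in: The swinging half of the cover lies flat over the open half of the pan (within 0.04 rad, about 6 mm at the tab) and is at rest, the rocker is on (beyond 0.34 of 0.40 rad), and the melter, mould, jar, scraper and bowl are within 20 mm of where they stood (value of joint cover above 3.1 rad and velocity of joint cover below 0.05 rad/s and value of joint switch above 0.34 rad and distance of each of melter, mould, jar, scraper, bowl from where it was at the start of the episode below 0.02 m); the robot touches nothing.
It fails at once if the cover is slammed: it comes down onto the pan faster than 2.5 rad/s (value of joint cover above 2.6 rad and velocity of joint cover above 2.5 rad/s).
It fails at once if the cover is gripped or forced: before it is down, the fingers bear on it with more than 30 N (value of joint cover below 2.9 rad and contact force between the fingers and cover above 30 N).
It fails at once if the melter is tipped or lifted (angle between melter's own z axis and vertical above 0.05 rad or height (world z) of melter above 0.015 m).
It fails at once if the melter is shoved more than 20 mm (distance of melter from where it was at the start of the episode above 0.02 m).
It fails at once if a bystander is moved or lifted by more than 20 mm (distance of any of mould, jar, scraper, bowl from where it was at the start of the episode above 0.02 m).
It also fails if it takes over 50 s, if anything falls off the work surface, if the arm or the gripper's body presses on something with over 40 N, if the wrist force passes 120 N, or if a joint passes its speed limit or range.

## Working session

There is one attempt and no reset: what is moved stays moved. The work goes in short steps, Python scripts to look and compute and a tool call to move; the robot and the scene stay as the last step left them, time stands still between calls to the robot, and variables do not carry over. Pictures are saved under pics/ and viewed, about 8 in all and at most 12, crops included, and the job is handed in when it is done.

Besides the shell and the picture viewer there is one more tool, called after "Request:" as a command line: name --argument value ..., lists and objects as JSON in quotes. play_rows: Moves the arm, as the interface text tells. Shift numbers are shares of 2.5 cm and turn numbers shares of 90 degrees, none past 1 either way. Its arguments: {"type":"object","properties":{"targets":{"type":"array"},"newtons":{"type":"number"}},"required":["targets"]}

```bash
mkdir -p pics
python3 - <<'E'
from bench import *
import cv2
s=get_state(); print({k:s[k] for k in('time','position','tool_rot','grip_width','ft_force')})
for n in('scene','top'):
    cv2.imwrite(f'pics/{n}0.png',get_image(n)); print(n,calibration(n))
print(calibration('wrist'))
E
```

```text
{'time': 0.0, 'position': array([ 0.1736724 , -0.6257331 ,  0.19098257]), 'tool_rot': array([ 1.00849413,  1.32685   , -1.00672527]), 'grip_width': 1.0007737386680642, 'ft_force': array([ 0.07241974, -0.74542429,  0.16460843])}
scene {'fx': 420.6709426877783, 'fy': 420.6709426877783, 'cx': 324.1252575986033, 'cy': 196.6609654750576, 'rvec': array([ 0.72306645,  2.6366686 , -1.07847851]), 'tvec': array([ 0.49391378, -0.18209411,  1.24990677])}
top {'fx': 422.60725042485745, 'fy': 422.60725042485745, 'cx': 323.2211342432315, 'cy': 199.94889906550952, 'rvec': array([ 2.15854917, -2.19489849,  0.06258214]), 'tvec': array([0.05978628, 0.60875081, 1.18650643])}
{'fx': 309.70691628693146, 'fy': 309.70691628693146, 'cx': 310.91949633245326, 'cy': 199.75136544134546, 'hand_eye': array([[ 4.17650615e-04, -2.82011248e-01,  9.59411007e-01,
        -1.93183076e-01],
       [ 1.66548430e-04, -9.59411058e-01, -2.82011336e-01,
         7.74358567e-02],
       [ 9.99999899e-01,  2.77570605e-04, -3.53730088e-04,
         1.22878467e-04],
       [ 0.00000000e+00,  0.00000000e+00,  0.00000000e+00,
         1.00000000e+00]])}
```

View pics/top0.png

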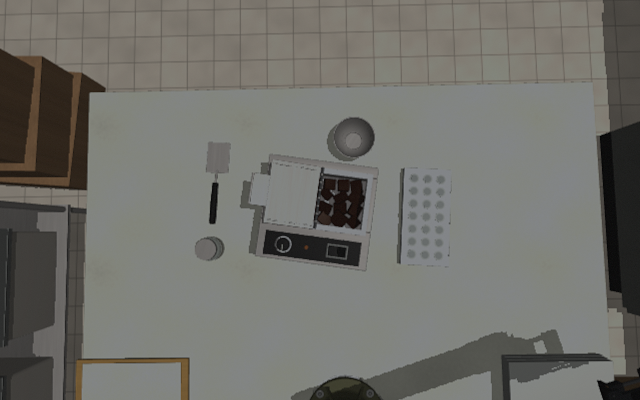

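View pics/scene0.png

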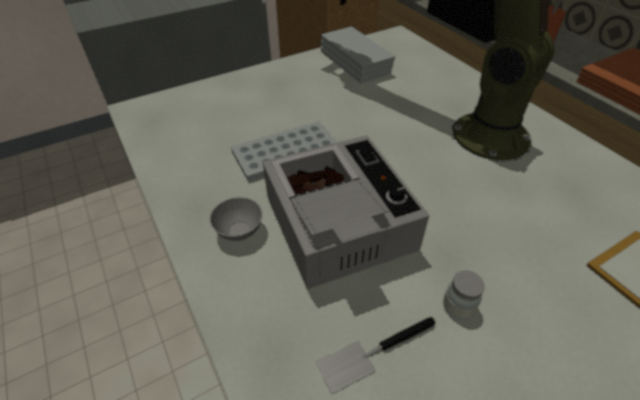

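Top view: melter corners are near (271,155), (378,168), (365,270) and (257,256), with the tab at about (257,190) and the rocker at (337,251). The scene view shows nothing beside the tab except its own shadow. I'll enlarge both.

Run:
```python
import cv2,numpy as np
a=cv2.imread('pics/top0.png')[140:280,185:385]
b=cv2.imread('pics/scene0.png')[125:290,250:440]
A=cv2.resize(a,(800,560),interpolation=2);A=cv2.convertScaleAbs(A,alpha=1.3)
cv2.imwrite('pics/c0.png',A)
B=cv2.resize(b,(684,594),interpolation=2);cv2.imwrite('pics/c1.png',cv2.convertScaleAbs(B,alpha=1.3))
```

```text
(no output)
```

View pics/c0.png

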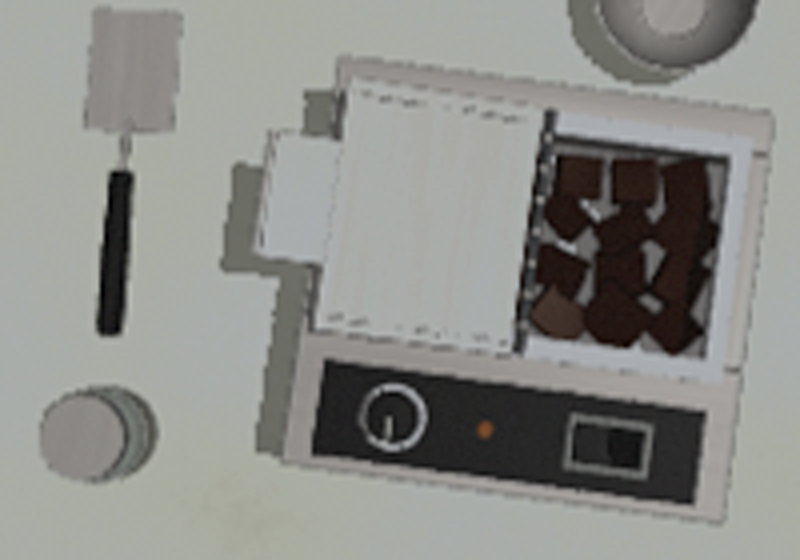

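View pics/c1.png

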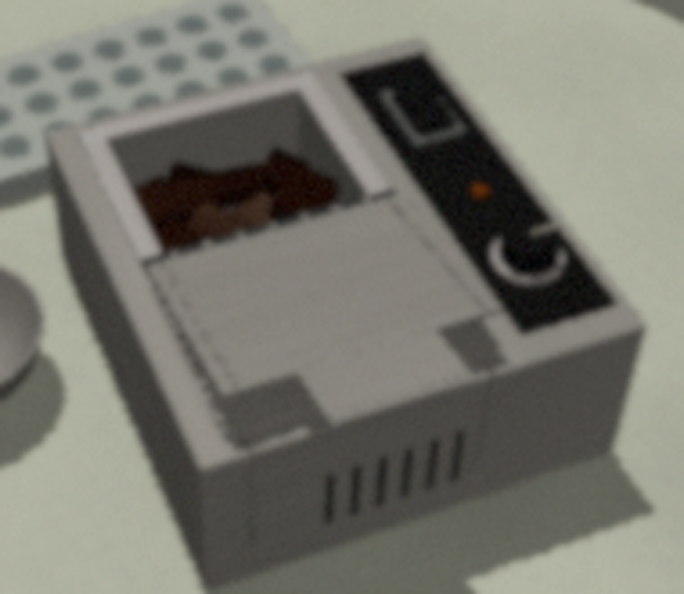

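```bash
cat > h.py <<'E'
import numpy as np,cv2
from scipy.optimize import least_squares
from scipy.spatial.transform import Rotation as R
from bench import *
def proj(n,P):
    c=calibration(n);K=np.array([[c['fx'],0,c['cx']],[0,c['fy'],c['cy']],[0,0,1]])
    return cv2.projectPoints(np.array(P,float),c['rvec'],c['tvec'],K,None)[0][:,0]
def mel(p,L): # melter->world
    L=np.array(L,float);return L@R.from_euler('z',p[2]).as_matrix().T+[p[0],p[1],0]
def tab(a,x): # hinge y ~0
    return [x,175*1e-3*np.cos(a),.137+.175*np.sin(a)]
E
python3 - <<'E'
from h import *
px=np.array([[340,57],[775,110],[722,522],[283,460]])/4+[185,140]
L=[[.135,.145,.13],[.135,-.145,.13],[-.135,-.145,.13],[-.135,.145,.13]]
r=least_squares(lambda p:(proj('top',mel(p,L))-px).ravel(),[.6,0,0]);p=r.x
print(p,r.fun.round(2))
print('hinge px (c0)',(proj('top',mel(p,[[.116,0,.137],[-.046,0,.137]]))-[185,140])*4)
for a in(0,.1,.2,.3):
    T=[tab(a,.075),tab(a,-.005)]
    print(a,((proj('top',mel(p,T))-[185,140])*4).round().tolist(),((proj('scene',mel(p,T))-[250,125])*3.6).round().tolist())
print('scene corners',((proj('scene',mel(p,L))-[250,125])*3.6).round().tolist())
print('tab',mel(p,[[.035,.175,.137],[.035,0,.137],[-.095,-.082,.149],[-.095,-.065,.136]]).round(4))
s=get_state();print(R.from_rotvec(s['tool_rot']).as_matrix().round(3))
E
```

```text
[ 0.57237778  0.06371906 -0.14848783] [-0.38 -0.93  0.41 -0.03  0.77  0.25 -0.82  0.65]
hinge px (c0) [[552.84058423 108.35185238]
 [519.66556401 355.54175494]]
0 [[279.0, 136.0], [261.0, 257.0]] [[328.0, 462.0], [467.0, 416.0]]
0.1 [[275.0, 132.0], [257.0, 256.0]] [[328.0, 440.0], [470.0, 394.0]]
0.2 [[274.0, 129.0], [256.0, 254.0]] [[327.0, 415.0], [471.0, 368.0]]
0.3 [[276.0, 126.0], [258.0, 254.0]] [[325.0, 387.0], [470.0, 340.0]]
scene corners [[198.0, 462.0], [40.0, 124.0], [419.0, 28.0], [647.0, 317.0]]
tab [[ 0.6329  0.2316  0.137 ]
 [ 0.607   0.0585  0.137 ]
 [ 0.4663 -0.0033  0.149 ]
 [ 0.4688  0.0135  0.136 ]]
[[-0.001  0.964  0.268]
 [ 0.002  0.268 -0.964]
 [-1.    -0.    -0.002]]
```

```bash
cat >> h.py <<'E'
from scipy.spatial.transform import Slerp
P=np.array([.57238,.06372,-.14849])
YAW=R.from_euler('z',P[2])
def ori(t,yaw=0): # tool x tilted t deg from down toward melter -y ; tool z along melter x (turned by yaw deg)
    t=np.radians(t);x=[0,-np.sin(t),-np.cos(t)];z=[1,0,0];y=np.cross(z,x)
    return YAW*R.from_euler('z',yaw,degrees=True)*R.from_matrix(np.array([x,y,z]).T)
def loc(p): return YAW.inv().apply(np.array(p)-[P[0],P[1],0])
def plan(wps,step=.022,claw=1,deg=6.5,start=None):
    """wps: list of (local xyz, Rotation). Prints rows from measured pose."""
    s=get_state();p,q=start or (s['position'],R.from_rotvec(s['tool_rot']));rows=[]
    for w,rq in wps:
        w=mel(P,[w])[0];n=int(np.ceil(max(np.linalg.norm(w-p)/step,np.degrees((q.inv()*rq).magnitude())/deg,1)))
        sl=Slerp([0,1],R.concatenate([q,rq]));p0=p
        for i in range(1,n+1):
            pw=p0+(w-p0)*i/n;qw=sl(i/n)
            l=(q.inv().apply(pw-p)/.025).round(2);r=((q.inv()*qw).as_rotvec()/(np.pi/2)).round(3)
            rows.append((l,r));p=p+q.apply(l*.025);q=q*R.from_rotvec(r*np.pi/2)
    for i in range(0,len(rows),10):
        print('['+','.join('{"claw":%g,"linear":%s,"rotation":%s}'%(claw,(l+0.).tolist(),(r+0.).tolist()) for l,r in rows[i:i+10])+']\n')
def st():
    s=get_state();q=R.from_rotvec(s['tool_rot']);x=YAW.inv().apply(q.as_matrix()[:,0])
    print('t%.2f'%s['time'],'loc',loc(s['position']).round(4),'xdir',x.round(3),'j',np.round(s['joint_positions'],2),'F',YAW.inv().apply(s['ft_force']).round(1),'grip',round(s['grip_width'],3))
E
python3 - <<'E'
from h import *
st()
print('jar',loc(mel(P,[[0,0,0]])[0]))
a=loc([.48,-.36,.40]);b=[.035,.26,.34]
plan([(a,ori(0,-40)),(b,ori(0))],step=.027)
E
```

```text
t0.10 loc [-0.2923 -0.7409  0.1911] xdir [-0.001  0.002 -1.   ] j [ 1.31  0.32 -0.07  1.45  0.02  1.37 -0.06] F [-0.8  0.4 -0.1] grip 0.998
jar [0. 0. 0.]
[{"claw":1,"linear":[-0.49, 0.86, -0.41],"rotation":[-0.017, 0.0, 0.0]},{"claw":1,"linear":[-0.49, 0.87, -0.39],"rotation":[-0.017, 0.0, 0.0]},{"claw":1,"linear":[-0.49, 0.89, -0.36],"rotation":[-0.017, 0.0, 0.0]},{"claw":1,"linear":[-0.49, 0.89, -0.34],"rotation":[-0.017, 0.0, 0.0]},{"claw":1,"linear":[-0.5, 0.9, -0.32],"rotation":[-0.017, 0.0, 0.0]},{"claw":1,"linear":[-0.49, 0.91, -0.29],"rotation":[-0.017, 0.0, 0.0]},{"claw":1,"linear":[-0.49, 0.91, -0.27],"rotation":[-0.017, 0.0, 0.0]},{"claw":1,"linear":[-0.49, 0.93, -0.24],"rotation":[-0.017, -0.001, 0.0]},{"claw":1,"linear":[-0.49, 0.93, -0.22],"rotation":[-0.017, 0.0, 0.0]},{"claw":1,"linear":[-0.49, 0.93, -0.19],"rotation":[-0.017, 0.0, 0.0]}]

[{"claw":1,"linear":[-0.49, 0.94, -0.17],"rotation":[-0.017, 0.0, 0.0]},{"claw":1,"linear":[-0.49, 0.94, -0.14],"rotation":[-0.017, 0.0, 0.0]},{"claw":1,"linear":[-0.49, 0.95, -0.12],"rotation":[-0.017, 0.0, 0.0]},{"claw":1,"linear
[... 1380 characters left out ...]
0]},{"claw":1,"linear":[0.09, 1.05, -0.19],"rotation":[-0.017, 0.0, 0.0]},{"claw":1,"linear":[0.1, 1.06, -0.16],"rotation":[-0.017, 0.0, 0.0]},{"claw":1,"linear":[0.09, 1.06, -0.13],"rotation":[-0.017, 0.0, 0.0]},{"claw":1,"linear":[0.09, 1.07, -0.1],"rotation":[-0.018, 0.0, 0.0]},{"claw":1,"linear":[0.09, 1.07, -0.07],"rotation":[-0.017, 0.0, 0.0]},{"claw":1,"linear":[0.1, 1.07, -0.05],"rotation":[-0.017, 0.0, 0.0]},{"claw":1,"linear":[0.09, 1.07, -0.02],"rotation":[-0.017, 0.0, 0.0]}]

[{"claw":1,"linear":[0.09, 1.07, 0.02],"rotation":[-0.017, 0.0, 0.0]},{"claw":1,"linear":[0.1, 1.06, 0.04],"rotation":[-0.017, 0.0, 0.0]},{"claw":1,"linear":[0.09, 1.07, 0.07],"rotation":[-0.017, 0.0, 0.0]}]
```

Request:
play_rows --targets '[{"claw": 1, "linear": [-0.5, 0.87, -0.4], "rotation": [-0.017, 0, 0]}, {"claw": 1, "linear": [-0.5, 0.87, -0.39], "rotation": [-0.017, 0, 0]}, {"claw": 1, "linear": [-0.5, 0.89, -0.36], "rotation": [-0.017, 0, 0]}, {"claw": 1, "linear": [-0.5, 0.89, -0.34], "rotation": [-0.017, 0, 0]}, {"claw": 1, "linear": [-0.5, 0.9, -0.32], "rotation": [-0.017, 0, 0]}, {"claw": 1, "linear": [-0.5, 0.91, -0.29], "rotation": [-0.017, 0, 0]}, {"claw": 1, "linear": [-0.5, 0.91, -0.27], "rotation": [-0.017, 0, 0]}, {"claw": 1, "linear": [-0.5, 0.93, -0.24], "rotation": [-0.017, 0, 0]}, {"claw": 1, "linear": [-0.5, 0.93, -0.22], "rotation": [-0.017, 0, 0]}, {"claw": 1, "linear": [-0.5, 0.93, -0.19], "rotation": [-0.017, 0, 0]}]'

```text
time: 0.93
position: [0.3667, -0.4505, 0.3251]
tool_rot: [0.788, 1.428, -0.783]
ft_force: [0.4, -0.3, -0.1]
grip_width: 0.324
```

Request:
play_rows --targets '[{"claw": 1, "linear": [-0.5, 0.94, -0.17], "rotation": [-0.017, 0, 0]}, {"claw": 1, "linear": [-0.5, 0.94, -0.14], "rotation": [-0.017, 0, 0]}, {"claw": 1, "linear": [-0.5, 0.95, -0.12], "rotation": [-0.017, 0, 0]}, {"claw": 1, "linear": [-0.5, 0.95, -0.09], "rotation": [-0.017, 0, 0]}, {"claw": 1, "linear": [-0.5, 0.95, -0.07], "rotation": [-0.017, 0, 0]}, {"claw": 1, "linear": [-0.5, 0.96, -0.04], "rotation": [-0.017, 0, 0]}, {"claw": 1, "linear": [-0.5, 0.95, -0.02], "rotation": [-0.017, 0, 0]}, {"claw": 1, "linear": [0, 0.88, -0.61], "rotation": [-0.017, 0, 0]}, {"claw": 1, "linear": [0, 0.9, -0.58], "rotation": [-0.017, 0, 0]}, {"claw": 1, "linear": [0, 0.91, -0.57], "rotation": [-0.017, 0, 0]}]'

```text
time: 1.77
position: [0.5213, -0.2213, 0.4351]
tool_rot: [0.535, 1.486, -0.537]
ft_force: [0.1, 0.3, 0.1]
grip_width: 0.008
```

Run:
```python
from h import *
st()
plan([([.035,.26,.34],ori(0))],step=.024)
```

```text
t1.77 loc [-0.0083 -0.2894  0.4351] xdir [ 0.017 -0.004 -1.   ] j [ 0.75  0.15 -0.47  1.19  0.07  1.8  -0.39] F [0.  0.3 0.1] grip 0.008
[{"claw":1,"linear":[0.16, 0.82, -0.41],"rotation":[-0.014, 0.0, 0.0]},{"claw":1,"linear":[0.15, 0.83, -0.39],"rotation":[-0.015, 0.001, 0.0]},{"claw":1,"linear":[0.16, 0.84, -0.37],"rotation":[-0.014, 0.0, 0.0]},{"claw":1,"linear":[0.16, 0.85, -0.36],"rotation":[-0.014, 0.001, 0.0]},{"claw":1,"linear":[0.15, 0.86, -0.33],"rotation":[-0.014, 0.0, 0.0]},{"claw":1,"linear":[0.16, 0.86, -0.32],"rotation":[-0.015, 0.001, 0.0]},{"claw":1,"linear":[0.16, 0.87, -0.29],"rotation":[-0.014, 0.0, 0.0]},{"claw":1,"linear":[0.15, 0.88, -0.28],"rotation":[-0.014, 0.001, 0.0]},{"claw":1,"linear":[0.16, 0.88, -0.25],"rotation":[-0.014, 0.0, 0.0]},{"claw":1,"linear":[0.16, 0.89, -0.24],"rotation":[-0.015, 0.001, 0.0]}]

[{"claw":1,"linear":[0.16, 0.89, -0.21],"rotation":[-0.014, 0.0, 0.0]},{"claw":1,"linear":[0.16, 0.9, -0.2],"rotation":[-0.014, 0.001, 0.0]},{"claw":1,"linear":[0.16, 0.9, -0.17],"rotation":[-0.015, 0.0, 0.0]},{"claw":1,"linear":[0.15, 0.91, -0.16],"rotation":[-0.014, 0.001, 0.0]},{"claw":1,"linear":[0.16, 0.9, -0.13],"rotation":[-0.014, 0.0, 0.0]},{"claw":1,"linear":[0.16, 0.92, -0.12],"rotation":[-0.014, 0.0, 0.0]},{"claw":1,"linear":[0.16, 0.91, -0.09],"rotation":[-0.015, 0.001, 0.0]},{"claw":1,"linear":[0.16, 0.92, -0.07],"rotation":[-0.014, 0.0, 0.0]},{"claw":1,"linear":[0.16, 0.91, -0.05],"rotation":[-0.014, 0.001, 0.0]},{"claw":1,"linear":[0.16, 0.92, -0.03],"rotation":[-0.014, 0.0, 0.0]}]

[{"claw":1,"linear":[0.16, 0.92, -0.02],"rotation":[-0.015, 0.001, 0.0]},{"claw":1,"linear":[0.16, 0.92, 0.01],"rotation":[-0.014, 0.0, 0.0]},{"claw":1,"linear":[0.16, 0.91, 0.04],"rotation":[-0.014, 0.001, 0.0]},{"claw":1,"linear":[0.15, 0.92, 0.05],"rotation":[-0.014, 0.0, 0.0]}]
```

Request:
play_rows --targets '[{"claw": 1, "linear": [0.16, 0.82, -0.41], "rotation": [-0.014, 0, 0]}, {"claw": 1, "linear": [0.16, 0.83, -0.39], "rotation": [-0.014, 0.001, 0]}, {"claw": 1, "linear": [0.16, 0.84, -0.37], "rotation": [-0.014, 0, 0]}, {"claw": 1, "linear": [0.16, 0.85, -0.36], "rotation": [-0.014, 0.001, 0]}, {"claw": 1, "linear": [0.16, 0.86, -0.33], "rotation": [-0.014, 0, 0]}, {"claw": 1, "linear": [0.16, 0.86, -0.32], "rotation": [-0.014, 0.001, 0]}, {"claw": 1, "linear": [0.16, 0.87, -0.29], "rotation": [-0.014, 0, 0]}, {"claw": 1, "linear": [0.16, 0.88, -0.28], "rotation": [-0.014, 0.001, 0]}, {"claw": 1, "linear": [0.16, 0.88, -0.25], "rotation": [-0.014, 0, 0]}, {"claw": 1, "linear": [0.16, 0.89, -0.24], "rotation": [-0.014, 0.001, 0]}]'

```text
time: 2.6
position: [0.5661, 0.046, 0.4096]
tool_rot: [0.318, 1.516, -0.325]
ft_force: [-0.5, 0.1, -0.2]
grip_width: 0.005
```

Request:
play_rows --targets '[{"claw": 1, "linear": [0.16, 0.89, -0.21], "rotation": [-0.014, 0, 0]}, {"claw": 1, "linear": [0.16, 0.9, -0.2], "rotation": [-0.014, 0.001, 0]}, {"claw": 1, "linear": [0.16, 0.9, -0.17], "rotation": [-0.014, 0, 0]}, {"claw": 1, "linear": [0.16, 0.91, -0.16], "rotation": [-0.014, 0.001, 0]}, {"claw": 1, "linear": [0.16, 0.9, -0.13], "rotation": [-0.014, 0, 0]}, {"claw": 1, "linear": [0.16, 0.92, -0.12], "rotation": [-0.014, 0, 0]}, {"claw": 1, "linear": [0.16, 0.91, -0.09], "rotation": [-0.014, 0.001, 0]}, {"claw": 1, "linear": [0.16, 0.92, -0.07], "rotation": [-0.014, 0, 0]}, {"claw": 1, "linear": [0.16, 0.91, -0.05], "rotation": [-0.014, 0.001, 0]}, {"claw": 1, "linear": [0.16, 0.92, -0.03], "rotation": [-0.014, 0, 0]}]'

```text
time: 3.43
position: [0.5886, 0.3086, 0.383]
tool_rot: [0.108, 1.528, -0.116]
ft_force: [-0.2, 0.1, 0.3]
grip_width: 0.008
```

Run:
```python
from h import *
st()
plan([([.035,.26,.26],ori(50))],step=.02)
```

```text
t3.43 loc [-0.0202  0.2446  0.383 ] xdir [ 0.04  -0.002 -0.999] j [-0.02  0.42 -0.82  1.06  0.34  1.76 -0.86] F [-0.2  0.1  0.3] grip 0.008
[{"claw":1,"linear":[0.63, 0.08, 0.25],"rotation":[-0.001, 0.003, -0.069]},{"claw":1,"linear":[0.61, 0.14, 0.26],"rotation":[-0.001, 0.003, -0.07]},{"claw":1,"linear":[0.59, 0.21, 0.25],"rotation":[-0.001, 0.004, -0.069]},{"claw":1,"linear":[0.56, 0.27, 0.26],"rotation":[-0.001, 0.003, -0.069]},{"claw":1,"linear":[0.53, 0.33, 0.27],"rotation":[-0.001, 0.003, -0.069]},{"claw":1,"linear":[0.49, 0.39, 0.27],"rotation":[-0.001, 0.003, -0.07]},{"claw":1,"linear":[0.45, 0.44, 0.27],"rotation":[-0.001, 0.003, -0.069]},{"claw":1,"linear":[0.39, 0.48, 0.27],"rotation":[-0.001, 0.003, -0.069]}]
```

Request:
play_rows --targets '[{"claw": 1, "linear": [0.63, 0.08, 0.25], "rotation": [0, 0.003, -0.07]}, {"claw": 1, "linear": [0.61, 0.14, 0.26], "rotation": [0, 0.003, -0.07]}, {"claw": 1, "linear": [0.59, 0.21, 0.25], "rotation": [0, 0.004, -0.07]}, {"claw": 1, "linear": [0.56, 0.27, 0.26], "rotation": [0, 0.003, -0.07]}, {"claw": 1, "linear": [0.53, 0.33, 0.27], "rotation": [0, 0.003, -0.07]}, {"claw": 1, "linear": [0.49, 0.39, 0.27], "rotation": [0, 0.003, -0.07]}, {"claw": 1, "linear": [0.45, 0.44, 0.27], "rotation": [0, 0.003, -0.07]}, {"claw": 1, "linear": [0.39, 0.48, 0.27], "rotation": [0, 0.003, -0.07]}]'

```text
time: 4.1
position: [0.6165, 0.3124, 0.2806]
tool_rot: [-0.313, 1.62, -0.535]
ft_force: [-0.2, -0.1, -1.7]
grip_width: 0.006
```

Run:
```python
from h import *
st()
plan([([.035,.26,.16],ori(55)),([.035,.235,.10],ori(55))],step=.02)
```

```text
t4.10 loc [0.0068 0.2525 0.2806] xdir [-0.049 -0.513 -0.857] j [-0.78  0.78  0.22  0.72  0.23  2.05 -0.66] F [-0.2 -0.1 -1.7] grip 0.006
[{"claw":1,"linear":[0.56, 0.39, 0.2],"rotation":[0.003, -0.004, -0.038]},{"claw":1,"linear":[0.54, 0.42, 0.19],"rotation":[0.002, -0.004, -0.039]},{"claw":1,"linear":[0.51, 0.45, 0.18],"rotation":[0.003, -0.004, -0.038]},{"claw":1,"linear":[0.49, 0.49, 0.18],"rotation":[0.002, -0.004, -0.038]},{"claw":1,"linear":[0.45, 0.51, 0.18],"rotation":[0.003, -0.004, -0.038]},{"claw":1,"linear":[0.43, 0.54, 0.17],"rotation":[0.003, -0.004, -0.039]},{"claw":1,"linear":[0.39, 0.56, 0.17],"rotation":[0.002, -0.005, -0.038]},{"claw":1,"linear":[0.55, 0.35, 0.0],"rotation":[0.0, 0.0, 0.0]},{"claw":1,"linear":[0.55, 0.35, 0.0],"rotation":[0.0, 0.0, 0.0]},{"claw":1,"linear":[0.55, 0.35, 0.0],"rotation":[0.0, 0.0, 0.0]}]

[{"claw":1,"linear":[0.55, 0.35, 0.0],"rotation":[0.0, 0.0, 0.0]}]
```

Request:
play_rows --targets '[{"claw": 1, "linear": [0.55, 0.4, 0.2], "rotation": [0, -0.004, -0.04]}, {"claw": 1, "linear": [0.54, 0.42, 0.2], "rotation": [0, -0.004, -0.04]}, {"claw": 1, "linear": [0.5, 0.45, 0.2], "rotation": [0, -0.004, -0.04]}, {"claw": 1, "linear": [0.5, 0.5, 0.2], "rotation": [0, -0.004, -0.04]}, {"claw": 1, "linear": [0.45, 0.5, 0.2], "rotation": [0, -0.004, -0.04]}]'

```text
time: 4.52
position: [0.628, 0.3195, 0.2026]
tool_rot: [-0.553, 1.545, -0.721]
ft_force: [1.0, 0.5, -0.1]
grip_width: 0.004
```

Run:
```python
from h import *
st()
plan([([.035,.26,.13],ori(55))],step=.02)
```

```text
t4.52 loc [0.0171 0.2612 0.2026] xdir [ 0.004 -0.725 -0.689] j [-1.04  1.09  0.89  0.67 -0.07  2.05 -0.47] F [ 0.9  0.6 -0.1] grip 0.004
[{"claw":1,"linear":[0.51, 0.51, 0.19],"rotation":[0.005, 0.001, -0.024]},{"claw":1,"linear":[0.49, 0.53, 0.2],"rotation":[0.006, 0.001, -0.024]},{"claw":1,"linear":[0.47, 0.55, 0.18],"rotation":[0.005, 0.001, -0.023]},{"claw":1,"linear":[0.45, 0.57, 0.18],"rotation":[0.005, 0.001, -0.024]}]
```

Request:
play_rows --targets '[{"claw": 1, "linear": [0.5, 0.5, 0.2], "rotation": [0.005, 0, -0.02]}, {"claw": 1, "linear": [0.5, 0.53, 0.2], "rotation": [0.005, 0, -0.02]}, {"claw": 1, "linear": [0.45, 0.55, 0.2], "rotation": [0.005, 0, -0.02]}]'

```text
time: 4.77
position: [0.6348, 0.327, 0.1444]
tool_rot: [-0.624, 1.509, -0.796]
ft_force: [0.4, 0.4, -0.5]
grip_width: 0.01
```

Run:
```python
from h import *
st()
a=get_image('scene');b=get_image('wrist')
cv2.imwrite('pics/m1.png',np.vstack([cv2.resize(a[40:340,180:640],(460,300)),cv2.resize(b,(460,288))]))
plan([([.035,.26,.10],ori(52)),([.035,.167,.10],ori(52))],step=.015)
```

```text
t4.77 loc [0.0228 0.2696 0.1444] xdir [ 0.02  -0.786 -0.618] j [-1.04  1.22  0.9   0.62 -0.07  2.05 -0.51] F [ 0.4  0.4 -0.5] grip 0.01
[{"claw":1,"linear":[0.42, 0.34, 0.18],"rotation":[0.006, 0.003, 0.0]},{"claw":1,"linear":[0.41, 0.33, 0.18],"rotation":[0.005, 0.004, 0.0]},{"claw":1,"linear":[0.42, 0.34, 0.17],"rotation":[0.006, 0.003, 0.0]},{"claw":1,"linear":[0.42, -0.33, 0.0],"rotation":[0.0, 0.0, 0.0]},{"claw":1,"linear":[0.42, -0.32, 0.0],"rotation":[0.0, 0.0, 0.0]},{"claw":1,"linear":[0.42, -0.33, 0.0],"rotation":[0.0, 0.0, 0.0]},{"claw":1,"linear":[0.42, -0.33, 0.0],"rotation":[0.0, 0.0, 0.0]},{"claw":1,"linear":[0.41, -0.32, 0.0],"rotation":[0.0, 0.0, 0.0]},{"claw":1,"linear":[0.42, -0.33, 0.0],"rotation":[0.0, 0.0, 0.0]},{"claw":1,"linear":[0.42, -0.33, 0.0],"rotation":[0.0, 0.0, 0.0]}]
```

View pics/m1.png

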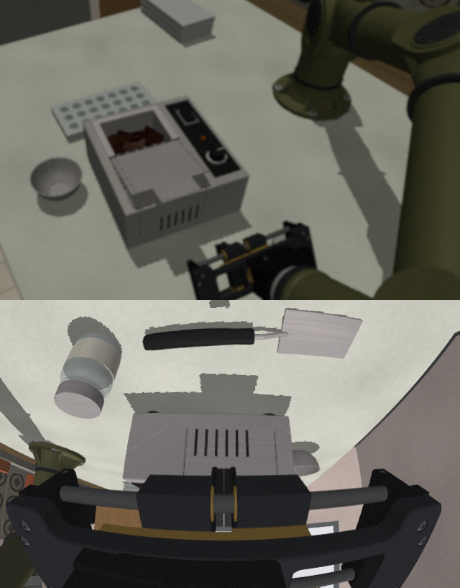

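Scene (top) and wrist (bottom): the closed fingers are just outside the tab side, centred on the vents, and the jar and scraper haven't been touched. I'll check the jar clearance, then move under the tab.

Run:
```python
from h import *
px=np.array([85/4+185,435/4+140])
r=least_squares(lambda q:(proj('top',[[q[0],q[1],.085]])-px).ravel(),[.5,.3]);print('jar loc',loc([*r.x,.085]))
```

```text
jar loc [-0.1378566   0.28595733  0.085     ]
```

Request:
play_rows --targets '[{"claw": 1, "linear": [0.42, 0.34, 0.2], "rotation": [0.006, 0.003, 0]}, {"claw": 1, "linear": [0.42, 0.34, 0.2], "rotation": [0.006, 0.003, 0]}, {"claw": 1, "linear": [0.42, 0.34, 0.2], "rotation": [0.006, 0.003, 0]}, {"claw": 1, "linear": [0.42, -0.33, 0], "rotation": [0, 0, 0]}, {"claw": 1, "linear": [0.42, -0.33, 0], "rotation": [0, 0, 0]}, {"claw": 1, "linear": [0.42, -0.33, 0], "rotation": [0, 0, 0]}]'

```text
time: 5.37
position: [0.6428, 0.2784, 0.0989]
tool_rot: [-0.593, 1.512, -0.812]
ft_force: [-0.6, -0.7, -0.1]
grip_width: 0.005
```

Run:
```python
from h import *
st()
plan([([.035,.168,.105],ori(50)),([.035,.165,.145],ori(50))],step=.012)
```

```text
t5.37 loc [0.0379 0.2228 0.0989] xdir [ 0.005 -0.78  -0.626] j [-1.06  1.19  0.9   0.8  -0.08  1.91 -0.53] F [-0.5 -0.8 -0.1] grip 0.005
[{"claw":1,"linear":[0.31, -0.31, -0.02],"rotation":[0.0, 0.001, 0.003]},{"claw":1,"linear":[0.31, -0.32, -0.03],"rotation":[-0.001, 0.0, 0.002]},{"claw":1,"linear":[0.31, -0.31, -0.02],"rotation":[0.0, 0.001, 0.003]},{"claw":1,"linear":[0.31, -0.32, -0.02],"rotation":[-0.001, 0.0, 0.003]},{"claw":1,"linear":[0.3, -0.32, -0.03],"rotation":[0.0, 0.001, 0.003]},{"claw":1,"linear":[-0.23, -0.32, 0.0],"rotation":[0.0, 0.0, 0.0]},{"claw":1,"linear":[-0.24, -0.33, 0.0],"rotation":[0.0, 0.0, 0.0]},{"claw":1,"linear":[-0.23, -0.32, 0.0],"rotation":[0.0, 0.0, 0.0]},{"claw":1,"linear":[-0.24, -0.33, 0.0],"rotation":[0.0, 0.0, 0.0]}]
```

Request:
play_rows --targets '[{"claw": 1, "linear": [0.31, -0.31, 0], "rotation": [0, 0, 0.003]}, {"claw": 1, "linear": [0.31, -0.31, 0], "rotation": [0, 0, 0.003]}, {"claw": 1, "linear": [0.31, -0.31, 0], "rotation": [0, 0, 0.003]}, {"claw": 1, "linear": [0.31, -0.31, 0], "rotation": [0, 0, 0.003]}, {"claw": 1, "linear": [0.31, -0.31, 0], "rotation": [0, 0, 0.003]}]'

```text
time: 5.78
position: [0.6359, 0.2173, 0.1053]
tool_rot: [-0.558, 1.52, -0.795]
ft_force: [0.4, 0.1, 0.5]
grip_width: 0.006
```

Request:
play_rows --targets '[{"claw": 1, "linear": [-0.24, -0.32, 0], "rotation": [0, 0, 0]}, {"claw": 1, "linear": [-0.24, -0.32, 0], "rotation": [0, 0, 0]}, {"claw": 1, "linear": [-0.24, -0.32, 0], "rotation": [0, 0, 0]}, {"claw": 1, "linear": [-0.24, -0.32, 0], "rotation": [0, 0, 0]}]'

```text
time: 6.12
position: [0.6351, 0.2109, 0.1484]
tool_rot: [-0.548, 1.526, -0.798]
ft_force: [-0.1, 0.9, -3.1]
grip_width: 0.005
```

```bash
cat >> h.py <<'E'
def arc(f1,t1,r=.163,step=.012):
    s=get_state();l=loc(s['position']);f0=np.degrees(np.arctan2(l[2]-.137,l[1]));r0=np.hypot(l[2]-.137,l[1])
    x=YAW.inv().apply(R.from_rotvec(s['tool_rot']).as_matrix()[:,0]);t0=np.degrees(np.arctan2(-x[1],-x[2]));print('phi',f0,'r',r0,'tilt',t0)
    n=int(np.ceil(np.radians(abs(f1-f0))*r/step));w=[]
    for k in range(1,n+1):
        u=k/n;f=np.radians(f0+(f1-f0)*u);rr=r0+(r-r0)*min(1,3*u)
        w.append(([.035,rr*np.cos(f),.137+rr*np.sin(f)],ori(t0+(t1-t0)*u)))
    plan(w,step=.02)
E
python3 - <<'E'
from h import *
st()
arc(50,42)
E
```

```text
t6.12 loc [0.0402 0.1548 0.1484] xdir [-0.009 -0.755 -0.656] j [-1.09  1.05  0.95  1.01 -0.03  1.82 -0.46] F [-0.2  0.8 -3.1] grip 0.005
phi 4.2050434124318 r 0.1552344921024313 tilt 49.00662189381634
[{"claw":1,"linear":[-0.33, -0.33, -0.21],"rotation":[-0.011, -0.005, 0.007]},{"claw":1,"linear":[-0.31, -0.35, 0.0],"rotation":[0.0, 0.0, 0.007]},{"claw":1,"linear":[-0.29, -0.37, 0.0],"rotation":[0.0, 0.0, 0.007]},{"claw":1,"linear":[-0.24, -0.41, 0.0],"rotation":[0.0, 0.0, 0.007]},{"claw":1,"linear":[-0.17, -0.44, 0.0],"rotation":[0.0, 0.0, 0.007]},{"claw":1,"linear":[-0.14, -0.46, 0.0],"rotation":[0.0, 0.0, 0.008]},{"claw":1,"linear":[-0.11, -0.46, 0.0],"rotation":[0.0, 0.0, 0.007]},{"claw":1,"linear":[-0.08, -0.46, 0.0],"rotation":[0.0, 0.0, 0.007]},{"claw":1,"linear":[-0.06, -0.47, 0.0],"rotation":[0.0, 0.0, 0.007]},{"claw":1,"linear":[-0.02, -0.48, 0.0],"rotation":[0.0, 0.0, 0.007]}]

[{"claw":1,"linear":[0.0, -0.47, 0.0],"rotation":[0.0, 0.0, 0.007]}]
```

Request:
play_rows --targets '[{"claw": 1, "linear": [-0.33, -0.33, -0.2], "rotation": [-0.01, -0.005, 0.007]}, {"claw": 1, "linear": [-0.31, -0.35, 0], "rotation": [0, 0, 0.007]}, {"claw": 1, "linear": [-0.29, -0.37, 0], "rotation": [0, 0, 0.007]}, {"claw": 1, "linear": [-0.24, -0.41, 0], "rotation": [0, 0, 0.007]}, {"claw": 1, "linear": [-0.17, -0.44, 0], "rotation": [0, 0, 0.007]}, {"claw": 1, "linear": [-0.14, -0.46, 0], "rotation": [0, 0, 0.007]}]'

```text
time: 6.62
position: [0.6301, 0.202, 0.2242]
tool_rot: [-0.506, 1.532, -0.723]
ft_force: [0.3, -0.6, -0.8]
grip_width: 0.005
```

Run:
```python
from h import *
st()
a=get_image('scene');b=get_image('wrist')
cv2.imwrite('pics/m2.png',np.vstack([cv2.resize(a[40:340,180:640],(460,300)),cv2.resize(b,(460,288))]))
arc(75,40)
```

```text
t6.62 loc [0.0366 0.1453 0.2242] xdir [ 0.006 -0.705 -0.71 ] j [-1.11  0.92  0.98  1.02 -0.01  1.84 -0.39] F [ 0.3 -0.5 -0.8] grip 0.005
phi 32.04930722504937 r 0.16913208536195806 tilt 44.74738475475699
[{"claw":1,"linear":[-0.02, -0.46, -0.1],"rotation":[-0.003, 0.004, 0.005]},{"claw":1,"linear":[0.0, -0.46, 0.0],"rotation":[0.0, 0.0, 0.005]},{"claw":1,"linear":[0.03, -0.46, 0.0],"rotation":[0.0, 0.0, 0.004]},{"claw":1,"linear":[0.04, -0.44, 0.0],"rotation":[0.0, 0.0, 0.005]},{"claw":1,"linear":[0.02, -0.45, 0.0],"rotation":[0.0, 0.0, 0.005]},{"claw":1,"linear":[0.05, -0.44, 0.0],"rotation":[0.0, 0.0, 0.005]},{"claw":1,"linear":[0.07, -0.44, 0.0],"rotation":[0.0, 0.0, 0.005]},{"claw":1,"linear":[0.1, -0.43, 0.0],"rotation":[0.0, 0.0, 0.004]},{"claw":1,"linear":[0.13, -0.42, 0.0],"rotation":[0.0, 0.0, 0.005]},{"claw":1,"linear":[0.15, -0.42, 0.0],"rotation":[0.0, 0.0, 0.005]}]

[{"claw":1,"linear":[0.18, -0.41, 0.0],"rotation":[0.0, 0.0, 0.005]}]
```

View pics/m2.png

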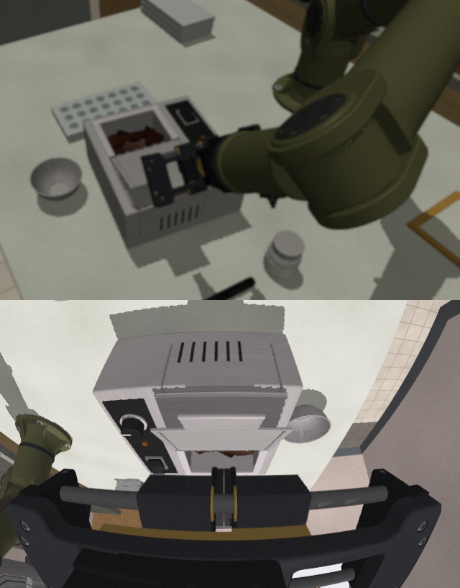

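```bash
cat >> h.py <<'E'
def wproj(Lp,s=None):
    s=s or get_state();c=calibration('wrist');H=c['hand_eye'];out=[]
    for w in mel(P,Lp):
        t=R.from_rotvec(s['tool_rot']).inv().apply(w-s['position'])
        v=H[:3,:3].T@(t-H[:3,3]);th=np.arctan2(np.hypot(v[0],v[1]),v[2]);d=v[:2]/np.hypot(*v[:2])
        out.append(np.array([c['cx'],c['cy']])+d*th*c['fx'])
    return np.array(out)
E
python3 - <<'E'
from h import *
k=np.array([460/640,288/400])
f=lambda L:(wproj(L)*k+[0,300]).round().tolist()
l=loc(get_state()['position'])
print('tcp',f([l]),'hinge',f([[.116,0,.137],[-.046,0,.137]]),'corners',f([[.135,.145,.13],[-.135,.145,.13]]))
for a in(0,.15,.3,.5,.7,.9): 
  c,s=np.cos(a),np.sin(a)
  print(a,'tab',f([tab(a,.075),tab(a,-.005)]),'leaf',f([[.116,.133*c,.137+.133*s],[-.046,.133*c,.137+.133*s]]))
E
```

```text
tcp [[223.0, 465.0]] hinge [[269.0, 450.0], [174.0, 450.0]] corners [[303.0, 389.0], [91.0, 394.0]]
0 tab [[259.0, 372.0], [182.0, 373.0]] leaf [[287.0, 399.0], [154.0, 400.0]]
0.15 tab [[261.0, 392.0], [179.0, 392.0]] leaf [[290.0, 413.0], [152.0, 414.0]]
0.3 tab [[263.0, 416.0], [178.0, 417.0]] leaf [[292.0, 429.0], [150.0, 430.0]]
0.5 tab [[264.0, 454.0], [177.0, 454.0]] leaf [[293.0, 452.0], [149.0, 453.0]]
0.7 tab [[263.0, 491.0], [178.0, 491.0]] leaf [[292.0, 475.0], [151.0, 476.0]]
0.9 tab [[261.0, 520.0], [182.0, 521.0]] leaf [[289.0, 495.0], [154.0, 496.0]]
```

Wrist view: projecting the model puts the leaf at only about 0.3 rad (leaf edge at row 430), and the fingertips are past the tab edge, so they slipped off it. I'll back out, go below again and overlap the tab more.

Run:
```python
from h import *
plan([([.035,.225,.225],ori(50)),([.035,.225,.125],ori(52)),([.035,.16,.125],ori(52))],step=.02)
```

```text
[{"claw":1,"linear":[-0.45, 0.47, -0.02],"rotation":[-0.001, 0.001, -0.012]},{"claw":1,"linear":[-0.46, 0.47, -0.02],"rotation":[0.0, 0.001, -0.011]},{"claw":1,"linear":[-0.47, 0.46, -0.02],"rotation":[-0.001, 0.0, -0.012]},{"claw":1,"linear":[-0.47, 0.44, -0.02],"rotation":[-0.001, 0.001, -0.012]},{"claw":1,"linear":[-0.48, 0.44, -0.02],"rotation":[0.0, 0.001, -0.011]},{"claw":1,"linear":[0.51, 0.61, 0.0],"rotation":[0.0, 0.0, -0.005]},{"claw":1,"linear":[0.51, 0.62, 0.0],"rotation":[0.0, 0.0, -0.004]},{"claw":1,"linear":[0.51, 0.62, 0.0],"rotation":[0.0, 0.0, -0.005]},{"claw":1,"linear":[0.5, 0.63, 0.0],"rotation":[0.0, 0.0, -0.004]},{"claw":1,"linear":[0.49, 0.62, 0.0],"rotation":[0.0, 0.0, -0.005]}]

[{"claw":1,"linear":[0.51, -0.4, 0.0],"rotation":[0.0, 0.0, 0.0]},{"claw":1,"linear":[0.52, -0.4, 0.0],"rotation":[0.0, 0.0, 0.0]},{"claw":1,"linear":[0.51, -0.4, 0.0],"rotation":[0.0, 0.0, 0.0]},{"claw":1,"linear":[0.51, -0.4, 0.0],"rotation":[0.0, 0.0, 0.0]}]
```

Request:
play_rows --targets '[{"claw": 1, "linear": [-0.46, 0.47, 0], "rotation": [0, 0, -0.012]}, {"claw": 1, "linear": [-0.46, 0.47, 0], "rotation": [0, 0, -0.012]}, {"claw": 1, "linear": [-0.47, 0.46, 0], "rotation": [0, 0, -0.012]}, {"claw": 1, "linear": [-0.47, 0.44, 0], "rotation": [0, 0, -0.012]}, {"claw": 1, "linear": [-0.48, 0.44, 0], "rotation": [0, 0, -0.012]}, {"claw": 1, "linear": [0.5, 0.62, 0], "rotation": [0, 0, -0.005]}, {"claw": 1, "linear": [0.5, 0.62, 0], "rotation": [0, 0, -0.005]}, {"claw": 1, "linear": [0.5, 0.62, 0], "rotation": [0, 0, -0.005]}, {"claw": 1, "linear": [0.5, 0.62, 0], "rotation": [0, 0, -0.005]}, {"claw": 1, "linear": [0.5, 0.62, 0], "rotation": [0, 0, 0]}]'

```text
time: 7.55
position: [0.6438, 0.2757, 0.1186]
tool_rot: [-0.596, 1.508, -0.831]
ft_force: [0.4, 0.7, 0.1]
grip_width: 0.002
```

Run:
```python
from h import *
st()
b=get_image('wrist')
cv2.imwrite('pics/m3.png',b[100:300,60:580])
k=lambda L:(wproj(L)-[60,100]).round().tolist()
for a in(0,.1,.15,.2,.25,.3): 
  c,s=np.cos(a),np.sin(a)
  print(a,'tab',k([tab(a,.075),tab(a,-.005)]),'leaf',k([[.116,.133*c,.137+.133*s],[-.046,.133*c,.137+.133*s]]))
print(k([[.135,.145,.13],[-.135,.145,.13]]))
plan([([.035,.16,.125],ori(52)),([.035,.137,.147],ori(52))],step=.015)
```

```text
t7.55 loc [0.0393 0.2202 0.1186] xdir [ 0.002 -0.788 -0.615] j [-1.06  1.2   0.96  0.78 -0.1   1.94 -0.5 ] F [0.3 0.7 0.1] grip 0.002
0 tab [[298.0, 173.0], [198.0, 173.0]] leaf [[335.0, 177.0], [163.0, 178.0]]
0.1 tab [[299.0, 195.0], [197.0, 195.0]] leaf [[335.0, 191.0], [163.0, 192.0]]
0.15 tab [[299.0, 206.0], [197.0, 206.0]] leaf [[335.0, 198.0], [162.0, 199.0]]
0.2 tab [[299.0, 216.0], [197.0, 217.0]] leaf [[335.0, 205.0], [163.0, 206.0]]
0.25 tab [[299.0, 227.0], [198.0, 227.0]] leaf [[335.0, 212.0], [163.0, 213.0]]
0.3 tab [[299.0, 237.0], [198.0, 237.0]] leaf [[335.0, 219.0], [163.0, 219.0]]
[[357.0, 167.0], [78.0, 164.0]]
[{"claw":1,"linear":[0.32, -0.37, -0.02],"rotation":[-0.001, 0.0, 0.0]},{"claw":1,"linear":[0.31, -0.36, -0.02],"rotation":[-0.001, -0.001, 0.001]},{"claw":1,"linear":[0.32, -0.37, -0.02],"rotation":[-0.001, 0.0, 0.0]},{"claw":1,"linear":[0.31, -0.37, -0.02],"rotation":[-0.001, 0.0, 0.0]},{"claw":1,"linear":[0.32, -0.37, -0.02],"rotation":[-0.001, -0.001, 0.0]},{"claw":1,"linear":[0.06, -0.42, 0.0],"rotation":[0.0, 0.0, 0.0]},{"claw":1,"linear":[0.06, -0.42, 0.0],"rotation":[0.0, 0.0, 0.0]},{"claw":1,"linear":[0.06, -0.42, 0.0],"rotation":[0.0, 0.0, 0.0]}]
```

View pics/m3.png

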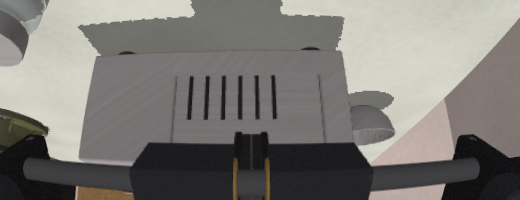

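Request:
play_rows --targets '[{"claw": 1, "linear": [0.32, -0.37, 0], "rotation": [0, 0, 0]}, {"claw": 1, "linear": [0.32, -0.37, 0], "rotation": [0, 0, 0]}, {"claw": 1, "linear": [0.32, -0.37, 0], "rotation": [0, 0, 0]}, {"claw": 1, "linear": [0.32, -0.37, 0], "rotation": [0, 0, 0]}, {"claw": 1, "linear": [0.32, -0.37, 0], "rotation": [0, 0, 0]}, {"claw": 1, "linear": [0.06, -0.42, 0], "rotation": [0, 0, 0]}, {"claw": 1, "linear": [0.06, -0.42, 0], "rotation": [0, 0, 0]}]'

```text
time: 8.18
position: [0.6228, 0.1921, 0.1283]
tool_rot: [-0.612, 1.531, -0.841]
ft_force: [-0.1, 0.7, 0.7]
grip_width: 0.009
```

Run:
```python
from h import *
st()
plan([([.035,.137,.149],ori(52)),([.035,.137,.19],ori(52))],step=.01)
```

```text
t8.18 loc [0.0308 0.1345 0.1283] xdir [-0.019 -0.798 -0.603] j [-1.13  1.09  0.99  1.06 -0.04  1.8  -0.43] F [-0.2  0.7  0.7] grip 0.009
[{"claw":1,"linear":[-0.19, -0.2, 0.05],"rotation":[0.0, -0.004, 0.003]},{"claw":1,"linear":[-0.2, -0.2, 0.05],"rotation":[0.001, -0.004, 0.004]},{"claw":1,"linear":[-0.2, -0.2, 0.06],"rotation":[0.0, -0.004, 0.003]},{"claw":1,"linear":[-0.2, -0.26, 0.0],"rotation":[0.0, 0.0, 0.0]},{"claw":1,"linear":[-0.2, -0.26, 0.0],"rotation":[0.0, 0.0, 0.0]},{"claw":1,"linear":[-0.2, -0.25, 0.0],"rotation":[0.0, 0.0, 0.0]},{"claw":1,"linear":[-0.21, -0.26, 0.0],"rotation":[0.0, 0.0, 0.0]},{"claw":1,"linear":[-0.2, -0.26, 0.0],"rotation":[0.0, 0.0, 0.0]}]
```

Run:
```python
from h import *
st()
a=get_image('scene');b=get_image('wrist')
A=cv2.resize(a[110:290,240:440],(600,540//2*2),interpolation=2)[:330]
cv2.imwrite('pics/m4.png',np.vstack([A,cv2.resize(b[60:300,20:600],(600,248))]))
k=lambda L:((wproj(L)-[20,60])*1.034+[0,330]).round().tolist()
print(k([[.135,.145,.13],[-.135,.145,.13],[.135,.145,0],[-.135,.145,0]]))
print('scene',((proj('scene',mel(P,[[.135,.145,.13],[-.135,.145,.13],[.135,-.145,.13],[-.135,-.145,.13]]))-[240,110])*3).round().tolist())
```

```text
t8.18 loc [0.0308 0.1345 0.1283] xdir [-0.019 -0.798 -0.603] j [-1.13  1.09  0.99  1.06 -0.04  1.8  -0.43] F [-0.2  0.7  0.7] grip 0.009
[[457.0, 498.0], [78.0, 494.0], [425.0, 348.0], [119.0, 357.0]]
scene [[195.0, 430.0], [569.0, 309.0], [64.0, 148.0], [379.0, 68.0]]
```

View pics/m4.png

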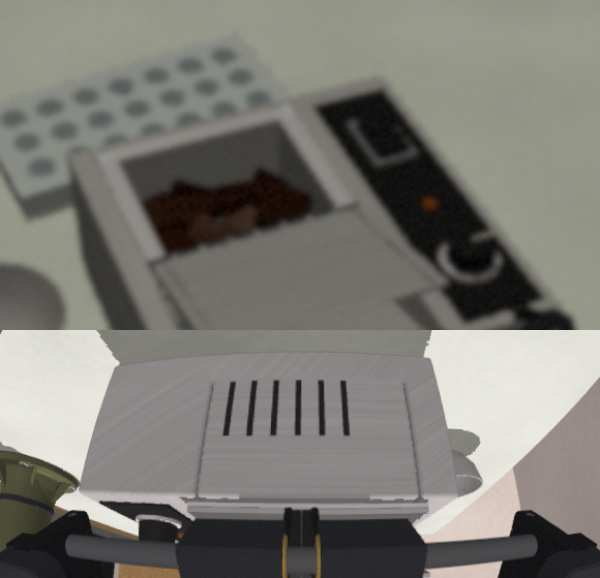

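Wrist and scene: the melter matches my fitted pose (wall top edge near row 495) and hasn't moved. The fingers are now well under the leaf, so I'll lift gently.

Request:
play_rows --targets '[{"claw": 1, "linear": [-0.2, -0.2, 0.05], "rotation": [0, -0.004, 0]}, {"claw": 1, "linear": [-0.2, -0.26, 0.05], "rotation": [0, -0.004, 0]}, {"claw": 1, "linear": [-0.2, -0.26, 0.05], "rotation": [0, -0.004, 0]}, {"claw": 1, "linear": [-0.2, -0.26, 0], "rotation": [0, 0, 0]}, {"claw": 1, "linear": [-0.2, -0.26, 0], "rotation": [0, 0, 0]}]'

```text
time: 8.7
position: [0.6276, 0.1954, 0.1696]
tool_rot: [-0.617, 1.514, -0.827]
ft_force: [1.2, -0.7, -2.6]
grip_width: 0.005
```

Run:
```python
from h import *
st()
arc(60,48,r=.14,step=.01)
```

```text
t8.70 loc [0.0352 0.1384 0.1696] xdir [ 0.002 -0.795 -0.607] j [-1.13  1.06  1.01  1.03 -0.01  1.83 -0.4 ] F [ 1.2 -0.5 -2.6] grip 0.005
phi 13.270200793200505 r 0.14223459092646287 tilt 52.634806658437256
[{"claw":1,"linear":[-0.12, -0.37, -0.01],"rotation":[0.002, 0.001, 0.004]},{"claw":1,"linear":[-0.11, -0.37, 0.0],"rotation":[0.0, 0.0, 0.005]},{"claw":1,"linear":[-0.07, -0.37, 0.0],"rotation":[0.0, 0.0, 0.004]},{"claw":1,"linear":[-0.06, -0.38, 0.0],"rotation":[0.0, 0.0, 0.004]},{"claw":1,"linear":[-0.05, -0.38, 0.0],"rotation":[0.0, 0.0, 0.004]},{"claw":1,"linear":[-0.03, -0.38, 0.0],"rotation":[0.0, 0.0, 0.005]},{"claw":1,"linear":[-0.01, -0.38, 0.0],"rotation":[0.0, 0.0, 0.004]},{"claw":1,"linear":[0.01, -0.38, 0.0],"rotation":[0.0, 0.0, 0.004]},{"claw":1,"linear":[0.04, -0.38, 0.0],"rotation":[0.0, 0.0, 0.005]},{"claw":1,"linear":[0.07, -0.37, 0.0],"rotation":[0.0, 0.0, 0.004]}]

[{"claw":1,"linear":[0.08, -0.37, 0.0],"rotation":[0.0, 0.0, 0.004]},{"claw":1,"linear":[0.11, -0.37, 0.0],"rotation":[0.0, 0.0, 0.005]}]
```

Request:
play_rows --targets '[{"claw": 1, "linear": [-0.12, -0.37, 0], "rotation": [0, 0, 0.004]}, {"claw": 1, "linear": [-0.1, -0.37, 0], "rotation": [0, 0, 0.004]}, {"claw": 1, "linear": [-0.07, -0.37, 0], "rotation": [0, 0, 0.004]}, {"claw": 1, "linear": [-0.06, -0.38, 0], "rotation": [0, 0, 0.004]}, {"claw": 1, "linear": [-0.05, -0.38, 0], "rotation": [0, 0, 0.004]}, {"claw": 1, "linear": [-0.03, -0.38, 0], "rotation": [0, 0, 0.004]}, {"claw": 1, "linear": [0, -0.38, 0], "rotation": [0, 0, 0.004]}]'

```text
time: 9.28
position: [0.6226, 0.1625, 0.2323]
tool_rot: [-0.579, 1.524, -0.785]
ft_force: [-0.1, 0.9, -3.5]
grip_width: 0.007
```

Run:
```python
from h import *
st()
a=get_image('scene');b=get_image('wrist')
A=cv2.resize(a[60:290,220:480],(600,530),interpolation=2)[:330]
cv2.imwrite('pics/m5.png',np.vstack([A,cv2.resize(b[60:300,20:600],(600,248))]))
k=lambda L:((wproj(L)-[20,60])*1.034+[0,330]).round().tolist()
f=lambda L:((proj('scene',mel(P,L))-[220,60])*2.308).round().tolist()
print('tcp',k([loc(get_state()['position'])]))
for a in(.3,.6,.8,.9,1.,1.1): 
  c,s=np.cos(a),np.sin(a);L=[[.116,.133*c,.137+.133*s],[-.046,.133*c,.137+.133*s]]
  print(a,'leaf',k(L),f(L))
arc(90,42,r=.14,step=.01)
```

```text
t9.28 loc [0.0351 0.1051 0.2323] xdir [ 0.003 -0.763 -0.647] j [-1.15  0.94  1.05  1.09  0.03  1.82 -0.33] F [-0.3  0.9 -3.5] grip 0.007
tcp [[301.0, 505.0]]
0.3 leaf [[417.0, 412.0], [183.0, 412.0]] [[209.0, 387.0], [390.0, 331.0]]
0.6 leaf [[418.0, 470.0], [182.0, 469.0]] [[200.0, 341.0], [385.0, 286.0]]
0.8 leaf [[413.0, 506.0], [186.0, 505.0]] [[192.0, 308.0], [378.0, 255.0]]
0.9 leaf [[410.0, 521.0], [189.0, 521.0]] [[187.0, 291.0], [373.0, 239.0]]
1.0 leaf [[407.0, 535.0], [192.0, 535.0]] [[182.0, 275.0], [368.0, 224.0]]
1.1 leaf [[403.0, 546.0], [196.0, 546.0]] [[176.0, 260.0], [362.0, 210.0]]
phi 43.29767993309474 r 0.14222888703750766 tilt 49.72217822108178
[{"claw":1,"linear":[0.06, -0.38, -0.03],"rotation":[0.002, 0.002, 0.007]},{"claw":1,"linear":[0.07, -0.38, 0.0],"rotation":[0.0, 0.0, 0.007]},{"claw":1,"linear":[0.1, -0.37, 0.0],"rotation":[0.0, 0.0, 0.007]},{"claw":1,"linear":[0.12, -0.36, 0.0],"rotation":[0.0, 0.0, 0.008]},{"claw":1,"linear":[0.12, -0.36, 0.0],"rotation":[0.0, 0.0, 0.007]},{"claw":1,"linear":[0.13, -0.36, 0.0],"rotation":[0.0, 0.0, 0.007]},{"claw":1,"linear":[0.16, -0.35, 0.0],"rotation":[0.0, 0.0, 0.007]},{"claw":1,"linear":[0.18, -0.33, 0.0],"rotation":[0.0, 0.0, 0.007]},{"claw":1,"linear":[0.19, -0.33, 0.0],"rotation":[0.0, 0.0, 0.007]},{"claw":1,"linear":[0.22, -0.31, 0.0],"rotation":[0.0, 0.0, 0.008]}]

[{"claw":1,"linear":[0.23, -0.3, 0.0],"rotation":[0.0, 0.0, 0.007]},{"claw":1,"linear":[0.25, -0.29, 0.0],"rotation":[0.0, 0.0, 0.007]}]
```

View pics/m5.png

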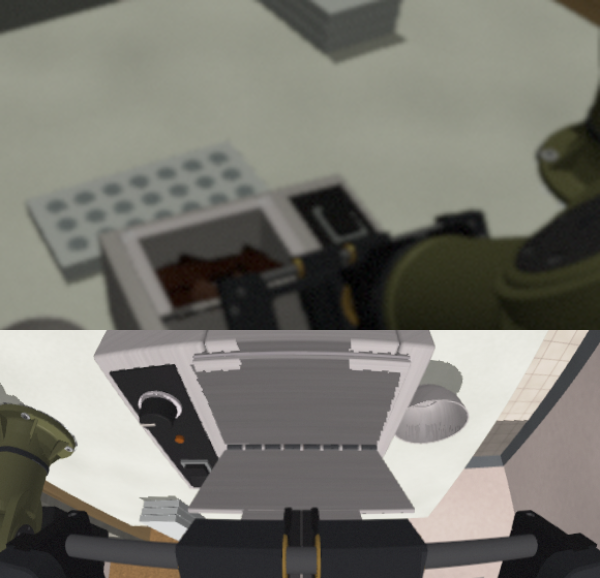

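Wrist: the leaf has been lifted, with its outer edge at row ~510, which is about 0.82 rad. The fingers are behind it, so I'll keep following the arc.

Request:
play_rows --targets '[{"claw": 1, "linear": [0.06, -0.38, 0], "rotation": [0.002, 0.002, 0.007]}, {"claw": 1, "linear": [0.07, -0.38, 0], "rotation": [0, 0, 0.007]}, {"claw": 1, "linear": [0.1, -0.37, 0], "rotation": [0, 0, 0.007]}, {"claw": 1, "linear": [0.12, -0.36, 0], "rotation": [0, 0, 0.007]}, {"claw": 1, "linear": [0.12, -0.36, 0], "rotation": [0, 0, 0.007]}, {"claw": 1, "linear": [0.13, -0.36, 0], "rotation": [0, 0, 0.007]}, {"claw": 1, "linear": [0.16, -0.35, 0], "rotation": [0, 0, 0.007]}, {"claw": 1, "linear": [0.18, -0.33, 0], "rotation": [0, 0, 0.007]}, {"claw": 1, "linear": [0.2, -0.33, 0], "rotation": [0, 0, 0.007]}]'

```text
time: 10.13
position: [0.6105, 0.0822, 0.2756]
tool_rot: [-0.488, 1.543, -0.703]
ft_force: [0.6, 2.1, -1.9]
grip_width: 0.006
```

Run:
```python
from h import *
st()
arc(112,40,r=.148,step=.011)
```

```text
t10.13 loc [0.035  0.0239 0.2756] xdir [ 0.001 -0.687 -0.727] j [-1.16  0.76  1.11  1.25  0.06  1.73 -0.25] F [ 0.3  2.2 -1.9] grip 0.006
phi 80.19660942676451 r 0.1406444258377297 tilt 43.388096567293516
[{"claw":1,"linear":[0.14, -0.38, 0.0],"rotation":[0.003, 0.0, 0.005]},{"claw":1,"linear":[0.17, -0.39, 0.0],"rotation":[0.0, 0.0, 0.004]},{"claw":1,"linear":[0.22, -0.35, 0.0],"rotation":[0.0, 0.0, 0.005]},{"claw":1,"linear":[0.3, -0.28, 0.0],"rotation":[0.0, 0.0, 0.005]},{"claw":1,"linear":[0.31, -0.27, 0.0],"rotation":[0.0, 0.0, 0.005]},{"claw":1,"linear":[0.33, -0.24, 0.0],"rotation":[0.0, 0.0, 0.004]},{"claw":1,"linear":[0.34, -0.22, 0.0],"rotation":[0.0, 0.0, 0.005]},{"claw":1,"linear":[0.36, -0.21, 0.0],"rotation":[0.0, 0.0, 0.005]}]
```

Request:
play_rows --targets '[{"claw": 1, "linear": [0.14, -0.38, 0], "rotation": [0.003, 0, 0.005]}, {"claw": 1, "linear": [0.17, -0.39, 0], "rotation": [0, 0, 0.005]}, {"claw": 1, "linear": [0.22, -0.35, 0], "rotation": [0, 0, 0.005]}, {"claw": 1, "linear": [0.3, -0.28, 0], "rotation": [0, 0, 0.005]}, {"claw": 1, "linear": [0.3, -0.27, 0], "rotation": [0, 0, 0.005]}, {"claw": 1, "linear": [0.33, -0.24, 0], "rotation": [0, 0, 0.005]}, {"claw": 1, "linear": [0.34, -0.22, 0], "rotation": [0, 0, 0.005]}, {"claw": 1, "linear": [0.36, -0.2, 0], "rotation": [0, 0, 0.005]}]'

```text
time: 10.8
position: [0.5974, -0.0078, 0.2776]
tool_rot: [-0.427, 1.547, -0.658]
ft_force: [0.4, 0.6, 1.7]
grip_width: 0.004
```

Run:
```python
from h import *
st()
arc(148,28,r=.15,step=.01)
```

```text
t10.80 loc [ 0.0354 -0.0671  0.2776] xdir [ 0.001 -0.637 -0.771] j [-1.16  0.62  1.15  1.41  0.12  1.6  -0.2 ] F [0.3 0.7 1.7] grip 0.004
phi 115.50612374071653 r 0.1557630409794203 tilt 39.53232407142864
[{"claw":1,"linear":[0.39, -0.08, -0.01],"rotation":[-0.003, 0.001, 0.014]},{"claw":1,"linear":[0.39, -0.07, 0.0],"rotation":[0.0, 0.0, 0.014]},{"claw":1,"linear":[0.38, -0.05, 0.0],"rotation":[0.0, 0.0, 0.015]},{"claw":1,"linear":[0.36, -0.1, 0.0],"rotation":[0.0, 0.0, 0.014]},{"claw":1,"linear":[0.37, -0.09, 0.0],"rotation":[0.0, 0.0, 0.014]},{"claw":1,"linear":[0.37, -0.08, 0.0],"rotation":[0.0, 0.0, 0.014]},{"claw":1,"linear":[0.38, -0.06, 0.0],"rotation":[0.0, 0.0, 0.015]},{"claw":1,"linear":[0.37, -0.04, 0.0],"rotation":[0.0, 0.0, 0.014]},{"claw":1,"linear":[0.38, -0.03, 0.0],"rotation":[0.0, 0.0, 0.014]}]
```

Request:
play_rows --targets '[{"claw": 1, "linear": [0.4, -0.06, 0], "rotation": [-0.003, 0, 0.014]}, {"claw": 1, "linear": [0.4, -0.05, 0], "rotation": [0, 0, 0.014]}, {"claw": 1, "linear": [0.38, -0.05, 0], "rotation": [0, 0, 0.014]}, {"claw": 1, "linear": [0.37, -0.08, 0], "rotation": [0, 0, 0.014]}, {"claw": 1, "linear": [0.37, -0.08, 0], "rotation": [0, 0, 0.014]}, {"claw": 1, "linear": [0.37, -0.07, 0], "rotation": [0, 0, 0.014]}, {"claw": 1, "linear": [0.37, -0.06, 0], "rotation": [0, 0, 0.014]}, {"claw": 1, "linear": [0.37, -0.04, 0], "rotation": [0, 0, 0.014]}]'

```text
time: 11.47
position: [0.5883, -0.0688, 0.2173]
tool_rot: [-0.276, 1.567, -0.508]
ft_force: [-0.2, 0.3, 1.0]
grip_width: 0.007
```

Run:
```python
from h import *
st()
arc(180,15,r=.15,step=.009)
```

```text
t11.47 loc [ 0.0353 -0.1287  0.2173] xdir [ 0.002 -0.478 -0.878] j [-1.09  0.49  1.15  1.58  0.05  1.41 -0.13] F [-0.3  0.3  1. ] grip 0.007
phi 148.03103070357182 r 0.15166678253257881 tilt 28.559266557367287
[{"claw":1,"linear":[0.34, 0.01, -0.01],"rotation":[-0.001, 0.001, 0.015]},{"claw":1,"linear":[0.34, 0.02, 0.0],"rotation":[0.0, 0.0, 0.015]},{"claw":1,"linear":[0.33, 0.03, 0.0],"rotation":[0.0, 0.0, 0.015]},{"claw":1,"linear":[0.33, 0.03, 0.0],"rotation":[0.0, 0.0, 0.015]},{"claw":1,"linear":[0.34, 0.03, 0.0],"rotation":[0.0, 0.0, 0.015]},{"claw":1,"linear":[0.33, 0.04, 0.0],"rotation":[0.0, 0.0, 0.015]},{"claw":1,"linear":[0.33, 0.06, 0.0],"rotation":[0.0, 0.0, 0.015]},{"claw":1,"linear":[0.33, 0.06, 0.0],"rotation":[0.0, 0.0, 0.016]},{"claw":1,"linear":[0.32, 0.08, 0.0],"rotation":[0.0, 0.0, 0.015]},{"claw":1,"linear":[0.33, 0.08, 0.0],"rotation":[0.0, 0.0, 0.015]}]
```

Request:
play_rows --targets '[{"claw": 1, "linear": [0.34, 0.01, 0], "rotation": [0, 0, 0.015]}, {"claw": 1, "linear": [0.34, 0.02, 0], "rotation": [0, 0, 0.015]}, {"claw": 1, "linear": [0.33, 0.03, 0], "rotation": [0, 0, 0.015]}, {"claw": 1, "linear": [0.33, 0.03, 0], "rotation": [0, 0, 0.015]}, {"claw": 1, "linear": [0.33, 0.03, 0], "rotation": [0, 0, 0.015]}, {"claw": 1, "linear": [0.33, 0.04, 0], "rotation": [0, 0, 0.015]}, {"claw": 1, "linear": [0.33, 0.06, 0], "rotation": [0, 0, 0.015]}, {"claw": 1, "linear": [0.25, 0.05, 0], "rotation": [0, 0, 0.015]}]'

```text
time: 12.13
position: [0.5843, -0.0917, 0.1488]
tool_rot: [-0.109, 1.575, -0.347]
ft_force: [-0.1, -0.6, 0.7]
grip_width: 0.007
```

Run:
```python
from h import *
st()
plan([([.035,-.15,.134],ori(15))],step=.005)
```

```text
t12.13 loc [ 0.0348 -0.1519  0.1488] xdir [ 0.001 -0.286 -0.958] j [-0.95  0.42  1.1   1.69 -0.09  1.26 -0.01] F [-0.  -0.6  0.7] grip 0.007
[{"claw":1,"linear":[0.18, 0.08, 0.0],"rotation":[-0.001, 0.0, 0.006]},{"claw":1,"linear":[0.18, 0.08, 0.0],"rotation":[-0.001, 0.001, 0.006]},{"claw":1,"linear":[0.19, 0.08, 0.01],"rotation":[0.0, 0.0, 0.006]}]
```

Request:
play_rows --targets '[{"claw": 1, "linear": [0.18, 0.06, 0], "rotation": [0, 0, 0.006]}, {"claw": 1, "linear": [0.18, 0.06, 0], "rotation": [0, 0, 0.006]}, {"claw": 1, "linear": [0.18, 0.06, 0], "rotation": [0, 0, 0]}, {"claw": 1, "linear": [0.18, 0.06, 0], "rotation": [0, 0, 0]}]'

```text
time: 12.47
position: [0.584, -0.0926, 0.1278]
tool_rot: [-0.088, 1.575, -0.331]
ft_force: [-0.1, 0.4, 0.9]
grip_width: 0.005
```

Run:
```python
from h import *
st()
```

```text
t12.47 loc [ 0.0347 -0.1529  0.1278] xdir [ 0.001 -0.263 -0.965] j [-0.92  0.43  1.08  1.71 -0.12  1.22  0.01] F [-0.2  0.4  0.9] grip 0.005
```

Run:
```python
from h import *
st()
a=get_image('scene');b=get_image('wrist');c=get_image('top')
cv2.imwrite('pics/m6.png',np.vstack([np.hstack([cv2.resize(a[60:240,230:430],(400,360),interpolation=2),cv2.resize(c[140:275,240:390],(400,360),interpolation=2)]),cv2.resize(b[60:300,20:600],(800,240))]))
k=lambda L:((wproj(L)-[20,60])*[800/580,1]+[0,360]).round().tolist()
f=lambda L:((proj('scene',mel(P,L))-[230,60])*2).round().tolist()
print('tcp',k([loc(get_state()['position'])]))
for a in(2,2.5,2.8,3,3.14): 
  c,s=np.cos(a),np.sin(a);L=[[.116,.133*c,.137+.133*s],[-.046,.133*c,.137+.133*s]]
  print(a,'leaf',k(L),f(L))
```

```text
t12.47 loc [ 0.0347 -0.1529  0.1278] xdir [ 0.001 -0.263 -0.965] j [-0.92  0.43  1.08  1.71 -0.12  1.22  0.01] F [-0.2  0.4  0.9] grip 0.005
tcp [[401.0, 529.0]]
2 leaf [[855.0, 520.0], [-50.0, 523.0]] [[93.0, 150.0], [243.0, 114.0]]
2.5 leaf [[675.0, 565.0], [131.0, 567.0]] [[81.0, 154.0], [222.0, 120.0]]
2.8 leaf [[616.0, 547.0], [189.0, 548.0]] [[79.0, 170.0], [214.0, 137.0]]
3 leaf [[590.0, 527.0], [215.0, 529.0]] [[80.0, 184.0], [212.0, 152.0]]
3.14 leaf [[576.0, 512.0], [229.0, 513.0]] [[81.0, 196.0], [211.0, 163.0]]
```

View pics/m6.png

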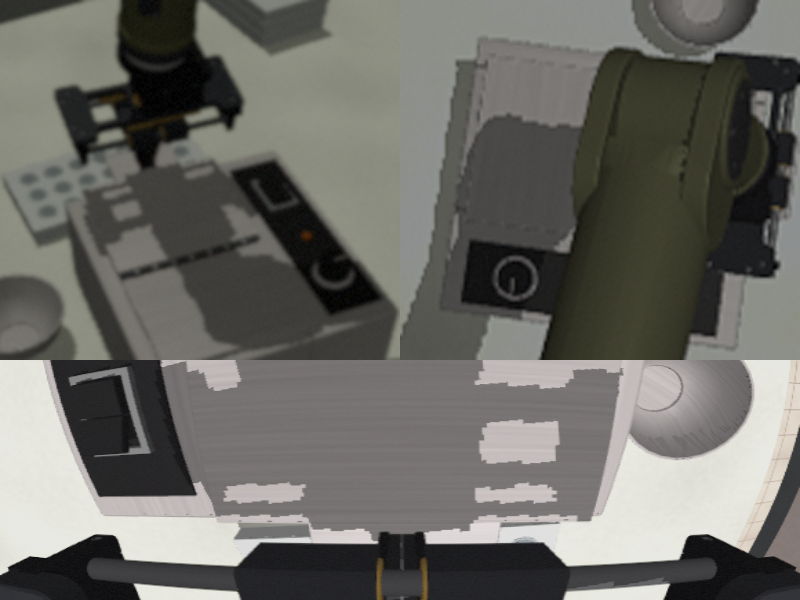

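Views: the cover is nearly flat (wrist leaf edge at row ~520, model 512–527 for 3.14–3.0 rad) and the tip is on the tab. I'll press a bit more until the force shows the stop.

Request:
play_rows --targets '[{"claw": 1, "linear": [0.2, 0.06, 0], "rotation": [0, 0, 0]}, {"claw": 1, "linear": [0.25, 0.07, 0], "rotation": [0, 0, 0]}, {"claw": 1, "linear": [0.25, 0.07, 0], "rotation": [0, 0, 0]}, {"claw": 1, "linear": [0.25, 0.07, 0], "rotation": [0, 0, 0]}]'

```text
time: 12.95
position: [0.5858, -0.0914, 0.1083]
tool_rot: [-0.093, 1.575, -0.33]
ft_force: [-26.4, 15.2, 81.0]
grip_width: 0.005
```

Run:
```python
from h import *
st()
```

```text
t12.95 loc [ 0.0363 -0.1515  0.1083] xdir [ 0.002 -0.266 -0.964] j [-0.9   0.45  1.06  1.73 -0.14  1.19  0.01] F [-28.4  11.2  81. ] grip 0.005
```

Request:
play_rows --targets '[{"claw": 1, "linear": [-0.5, -0.13, 0], "rotation": [0, 0, 0]}, {"claw": 1, "linear": [-0.5, -0.13, 0], "rotation": [0, 0, 0]}, {"claw": 1, "linear": [-0.5, -0.13, 0], "rotation": [0, 0, 0]}, {"claw": 1, "linear": [-0.5, -0.13, 0], "rotation": [0, 0, 0]}, {"claw": 1, "linear": [-0.5, -0.13, 0], "rotation": [0, 0, 0]}, {"claw": 1, "linear": [-0.5, -0.13, 0], "rotation": [0, 0, 0]}]'

```text
time: 13.45
position: [0.5854, -0.088, 0.1883]
tool_rot: [-0.095, 1.579, -0.328]
ft_force: [0.7, 0.5, 0.5]
grip_width: 0.007
```

Run:
```python
from h import *
st()
a=get_image('scene');b=get_image('wrist')
cv2.imwrite('pics/m7.png',np.vstack([cv2.resize(a[90:240,230:430],(440,330),interpolation=2)[:,:],cv2.resize(b[60:330,20:600],(440,240))]))
k=lambda L:((wproj(L)-[20,60])*[440/580,240/270]+[0,330]).round().tolist()
print('tcp',k([loc(get_state()['position'])]),'mel top',k([[.135,-.145,.13],[-.135,-.145,.13],[-.135,.145,.13],[.135,.145,.13]]))
print('scene mel',((proj('scene',mel(P,[[.135,.145,.13],[.135,-.145,.13],[-.135,-.145,.13],[-.135,.145,.13]]))-[230,90])*2.2).round().tolist())
for a in(2.8,3,3.14): 
  c,s=np.cos(a),np.sin(a);L=[[.116,.133*c,.137+.133*s],[-.046,.133*c,.137+.133*s],tab(a,.075),tab(a,-.005)]
  print(a,'leaf',k(L))
```

```text
t13.45 loc [ 0.0354 -0.1481  0.1883] xdir [-0.001 -0.266 -0.964] j [-0.95  0.38  1.11  1.63 -0.07  1.34  0.  ] F [0.6 0.6 0.5] grip 0.007
tcp [[221.0, 480.0]] mel top [[306.0, 439.0], [82.0, 441.0], [59.0, 167.0], [321.0, 141.0]]
scene mel [[165.0, 360.0], [69.0, 153.0], [300.0, 94.0], [439.0, 271.0]]
2.8 leaf [[308.0, 449.0], [129.0, 449.0], [262.0, 501.0], [175.0, 502.0]]
3 leaf [[299.0, 440.0], [138.0, 440.0], [257.0, 483.0], [181.0, 484.0]]
3.14 leaf [[294.0, 431.0], [144.0, 432.0], [254.0, 469.0], [184.0, 470.0]]
```

View pics/m7.png

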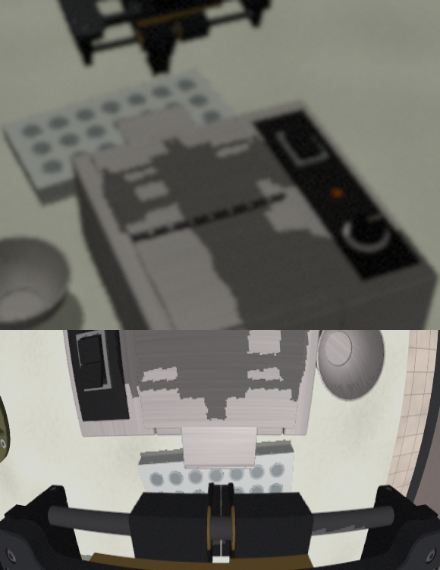

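Wrist: the tab now sits at rows 430–467, which matches the flat prediction (3.14 rad), and the hand is clear of it. The contact heights also show the closed tips end about 2 cm short of the reported TCP, so I'll press the switch by force. Moving over it now.

Run:
```python
from h import *
plan([([-.095,-.083,.2],ori(0))],step=.02)
```

```text
[{"claw":1,"linear":[-0.14, 0.3, -0.66],"rotation":[0.0, 0.0, 0.021]},{"claw":1,"linear":[-0.13, 0.3, -0.66],"rotation":[0.0, 0.0, 0.022]},{"claw":1,"linear":[-0.11, 0.31, -0.66],"rotation":[0.0, 0.001, 0.021]},{"claw":1,"linear":[-0.11, 0.32, -0.66],"rotation":[0.0, 0.0, 0.021]},{"claw":1,"linear":[-0.09, 0.31, -0.66],"rotation":[0.0, 0.0, 0.022]},{"claw":1,"linear":[-0.09, 0.32, -0.66],"rotation":[0.0, 0.0, 0.021]},{"claw":1,"linear":[-0.07, 0.32, -0.66],"rotation":[0.0, 0.0, 0.021]},{"claw":1,"linear":[-0.06, 0.32, -0.66],"rotation":[0.0, 0.001, 0.022]}]
```

Request:
play_rows --targets '[{"claw": 1, "linear": [-0.14, 0.3, -0.66], "rotation": [0, 0, 0.021]}, {"claw": 1, "linear": [-0.13, 0.3, -0.66], "rotation": [0, 0, 0.021]}, {"claw": 1, "linear": [-0.11, 0.31, -0.66], "rotation": [0, 0, 0.021]}, {"claw": 1, "linear": [-0.11, 0.32, -0.66], "rotation": [0, 0, 0.021]}, {"claw": 1, "linear": [-0.09, 0.31, -0.66], "rotation": [0, 0, 0.021]}, {"claw": 1, "linear": [-0.09, 0.32, -0.66], "rotation": [0, 0, 0.021]}, {"claw": 1, "linear": [-0.07, 0.32, -0.66], "rotation": [0, 0, 0.021]}, {"claw": 1, "linear": [-0.06, 0.32, -0.66], "rotation": [0, 0, 0.021]}]'

```text
time: 14.22
position: [0.4606, -0.0013, 0.1937]
tool_rot: [0.112, 1.571, -0.12]
ft_force: [0.8, 0.6, -0.6]
grip_width: 0.005
```

Run:
```python
from h import *
st()
b=get_image('wrist');a=get_image('scene')
cv2.imwrite('pics/m8.png',np.vstack([cv2.resize(b[0:280,100:540],(660,420)),cv2.resize(a[100:200,280:480],(660,330))[:180]]))
k=lambda L:((wproj(L)-[100,0])*1.5).round().tolist()
print('tcp',k([loc(get_state()['position'])]),'frame',k([[-.108,-.087,.136],[-.108,-.043,.136],[-.082,-.087,.136],[-.082,-.043,.136]]),'end',k([[-.095,-.082,.149]]),'leaf',k([[-.046,-.133,.137],[-.046,0,.137],tab(np.pi,-.005)]))
plan([([-.095,-.083,.15],ori(0))],step=.02)
```

```text
t14.22 loc [-0.1009 -0.0808  0.1937] xdir [-0.003 -0.005 -1.   ] j [-1.21 -0.25  1.02  1.92  0.22  1.36 -0.4 ] F [ 0.7  0.7 -0.6] grip 0.005
tcp [[316.0, 344.0]] frame [[306.0, 316.0], [306.0, 240.0], [352.0, 317.0], [353.0, 240.0]] end [[329.0, 315.0]] leaf [[408.0, 388.0], [421.0, 163.0], [463.0, 442.0]]
[{"claw":1,"linear":[0.58, -0.03, 0.09],"rotation":[0.0, -0.001, 0.0]},{"claw":1,"linear":[0.59, -0.03, 0.1],"rotation":[0.001, -0.001, 0.001]},{"claw":1,"linear":[0.58, -0.03, 0.09],"rotation":[0.0, -0.001, 0.0]}]
```

View pics/m8.png

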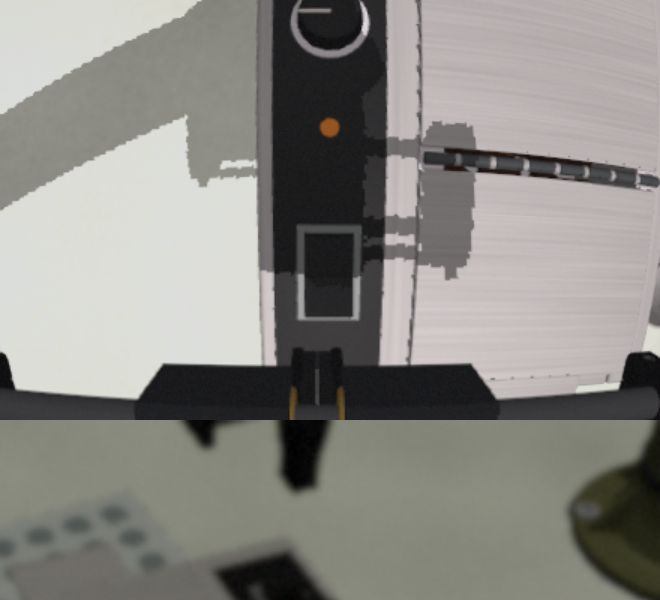

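Wrist: the switch frame is centred at about (329,275), matching the model to ~2 mm, and the fingers are 6 mm short in x. The cover is flat. Correcting and descending.

Request:
play_rows --targets '[{"claw": 1, "linear": [0.58, -0.03, 0.1], "rotation": [0, -0.001, 0]}, {"claw": 1, "linear": [0.58, -0.03, 0.1], "rotation": [0, -0.001, 0]}, {"claw": 1, "linear": [0.4, -0.03, 0.05], "rotation": [0, 0, 0]}]'

```text
time: 14.57
position: [0.4679, -0.0033, 0.1549]
tool_rot: [0.116, 1.564, -0.111]
ft_force: [0.9, 0.8, 0.1]
grip_width: 0.007
```

Run:
```python
from h import *
st()
```

```text
t14.57 loc [-0.0934 -0.0817  0.1549] xdir [ 0.004  0.003 -1.   ] j [-1.23 -0.2   1.09  1.97  0.18  1.26 -0.34] F [0.8 0.9 0.1] grip 0.007
```

Request:
play_rows --targets '[{"claw": 1, "linear": [0.2, -0.05, 0], "rotation": [0, 0, 0]}, {"claw": 1, "linear": [0.2, 0, 0], "rotation": [0, 0, 0]}]'

```text
time: 14.73
position: [0.4677, -0.006, 0.1429]
tool_rot: [0.113, 1.565, -0.115]
ft_force: [0.6, 0.8, 0.2]
grip_width: 0.005
```

Request:
play_rows --targets '[{"claw": 1, "linear": [0.15, 0, 0], "rotation": [0, 0, 0]}]'

```text
time: 14.82
position: [0.4677, -0.0064, 0.1385]
tool_rot: [0.112, 1.565, -0.116]
ft_force: [-0.3, -0.0, 0.8]
grip_width: 0.002
```

Request:
play_rows --targets '[{"claw": 1, "linear": [0.15, 0, 0], "rotation": [0, 0, 0]}]'

```text
time: 14.9
position: [0.468, -0.0066, 0.1345]
tool_rot: [0.112, 1.565, -0.117]
ft_force: [0.3, 0.0, 0.3]
grip_width: 0.004
```

Request:
play_rows --targets '[{"claw": 1, "linear": [0.12, 0, 0], "rotation": [0, 0, 0]}]'

```text
time: 14.98
position: [0.4681, -0.0067, 0.1311]
tool_rot: [0.111, 1.565, -0.118]
ft_force: [0.2, -0.3, 0.1]
grip_width: 0.007
```

Request:
play_rows --targets '[{"claw": 1, "linear": [0.12, 0.12, 0], "rotation": [0, 0, 0]}]'

```text
time: 15.07
position: [0.4688, -0.0042, 0.128]
tool_rot: [0.111, 1.565, -0.119]
ft_force: [-0.1, -0.4, 0.0]
grip_width: 0.004
```

Request:
play_rows --targets '[{"claw": 1, "linear": [0.12, 0, 0], "rotation": [0, 0, 0]}]'

```text
time: 15.15
position: [0.4691, -0.0034, 0.1249]
tool_rot: [0.111, 1.565, -0.118]
ft_force: [0.3, 1.0, -0.2]
grip_width: 0.005
```

Request:
play_rows --targets '[{"claw": 1, "linear": [0.12, 0, 0], "rotation": [0, 0, 0]}]'

```text
time: 15.23
position: [0.4693, -0.0033, 0.1217]
tool_rot: [0.111, 1.564, -0.118]
ft_force: [0.3, -0.1, -0.6]
grip_width: 0.006
```

Request:
play_rows --targets '[{"claw": 1, "linear": [0.08, 0, 0], "rotation": [0, 0, 0]}]'

```text
time: 15.32
position: [0.4693, -0.0032, 0.1195]
tool_rot: [0.11, 1.564, -0.118]
ft_force: [-1.3, -2.0, 2.8]
grip_width: 0.002
```

Request:
play_rows --targets '[{"claw": 1, "linear": [0.12, 0, 0], "rotation": [0, 0, 0]}]'

```text
time: 15.4
position: [0.4694, -0.0038, 0.1167]
tool_rot: [0.109, 1.564, -0.118]
ft_force: [-1.7, -2.9, 2.4]
grip_width: 0.002
```

Request:
play_rows --targets '[{"claw": 1, "linear": [0.12, 0, 0], "rotation": [0, 0, 0]}]'

```text
time: 15.48
position: [0.4694, -0.0043, 0.1136]
tool_rot: [0.109, 1.564, -0.119]
ft_force: [-1.4, -1.9, 3.1]
grip_width: 0.006
```

Request:
play_rows --targets '[{"claw": 1, "linear": [0.12, 0, 0], "rotation": [0, 0, 0]}]'

```text
time: 15.57
position: [0.4695, -0.0044, 0.1113]
tool_rot: [0.11, 1.565, -0.119]
ft_force: [-12.5, -1.3, 38.3]
grip_width: 0.0
```

Request:
play_rows --targets '[{"claw": 1, "linear": [0.04, 0, 0], "rotation": [0, 0, 0]}, {"claw": 1, "linear": [0.04, 0, 0], "rotation": [0, 0, 0]}]'

```text
time: 15.73
position: [0.4693, -0.0044, 0.1117]
tool_rot: [0.111, 1.569, -0.119]
ft_force: [-6.2, -1.3, 11.6]
grip_width: 0.003
```

Request:
play_rows --targets '[{"claw": 1, "linear": [-0.4, 0, 0], "rotation": [0, 0, 0]}, {"claw": 1, "linear": [-0.8, 0, 0], "rotation": [0, 0, 0]}, {"claw": 1, "linear": [-0.8, 0, 0], "rotation": [0, 0, 0]}, {"claw": 1, "linear": [-0.8, 0, 0], "rotation": [0, 0, 0]}, {"claw": 1, "linear": [-0.8, 0, 0], "rotation": [0, 0, 0]}, {"claw": 1, "linear": [-0.8, 0, 0], "rotation": [0, 0, 0]}, {"claw": 1, "linear": [-0.8, 0, 0], "rotation": [0, 0, 0]}, {"claw": 1, "linear": [0, 0, 0], "rotation": [0, 0, 0]}]'

```text
time: 16.4
position: [0.469, -0.0011, 0.2453]
tool_rot: [0.114, 1.569, -0.114]
ft_force: [1.1, -0.0, 0.7]
grip_width: 0.004
```

Run:
```python
from h import *
st()
b=get_image('wrist');cv2.imwrite('pics/m9.png',b)
k=lambda L:wproj(L).round().tolist()
fr=wproj([[-.111,-.090,.136],[-.111,-.040,.136],[-.079,-.090,.136],[-.079,-.040,.136]]);print('frame',fr.round().tolist(),'tab/leaf',k([tab(np.pi,.075),tab(np.pi,-.005),tab(3.05,.075),tab(3.05,-.005)]))
x0,y0=fr.min(0).astype(int)-4;x1,y1=fr.max(0).astype(int)+4
cv2.imwrite('pics/m9.png',cv2.resize(b[y0-20:y1+20,x0-20:x1+20],None,fx=5,fy=5,interpolation=2))
g=cv2.cvtColor(b,6);xc=(x0+x1)//2;print('rows',y0,y1,'col',xc,g[y0:y1,xc-6:xc+7].mean(1).round().astype(int).tolist())
```

```text
t16.40 loc [-0.0927 -0.0794  0.2453] xdir [-0.001 -0.    -1.   ] j [-1.18 -0.24  0.98  1.82  0.2   1.46 -0.38] F [1.1 0.1 0.7] grip 0.004
frame [[294.0, 199.0], [293.0, 150.0], [326.0, 199.0], [326.0, 150.0]] tab/leaf [[453.0, 268.0], [389.0, 272.0], [458.0, 274.0], [393.0, 278.0]]
rows 145 203 col 309 [58, 77, 76, 76, 60, 24, 24, 21, 23, 22, 23, 21, 22, 21, 23, 25, 27, 30, 34, 33, 33, 33, 34, 33, 33, 32, 33, 30, 22, 52, 57, 58, 57, 58, 57, 58, 58, 58, 59, 59, 60, 59, 59, 59, 59, 59, 60, 59, 60, 57, 134, 154, 148, 126, 72, 59, 60, 59]
```

Run:
```python
from h import *
m=cv2.cvtColor(cv2.imread('pics/m8.png'),6)
print('before',m[225:322:2,318:340].mean(1).round().astype(int).tolist())
b=get_image('wrist');g=cv2.cvtColor(b,6)
print('tab cols',[(x,g[250:285,x].tolist()) for x in(400,)])
```

```text
before [61, 81, 81, 75, 51, 23, 23, 25, 26, 26, 25, 26, 26, 25, 25, 25, 25, 26, 26, 25, 25, 26, 26, 25, 25, 24, 26, 28, 28, 29, 32, 36, 37, 37, 37, 38, 38, 37, 38, 38, 38, 38, 38, 39, 39, 37, 104, 117, 75]
tab cols [(400, [23, 23, 21, 25, 23, 24, 24, 24, 26, 25, 21, 24, 23, 26, 23, 20, 27, 25, 25, 28, 30, 33, 26, 31, 33, 34, 30, 31, 30, 29, 34, 33, 28, 28, 31])]
```

```bash
python3 -c "
from bench import *
print(close_job())"
```

```text
the job is handed in; nothing more can be done
None
```

The cover is flat over the open half of the pan and the rocker switch is pressed to its stop, so I handed the job in at about 16.5 s. No verdict is given.

- **Cover:** My first push slipped off the tab. The second, with the fingers further under it, carried the leaf over at well under the slam speed. At contact the closed tips turned out to end roughly 2–3 cm short of the reported TCP. That is probably why the first push slipped.
- **Hard press:** Pressing the cover down on its stop gave a brief 81 N at the wrist. That is under the 120 N limit, and I believe only the fingertips were in contact. If the gripper's body also touched, the 40 N limit could have been broken.
- **Switch:** It moved at about 3 N, sank about 8 mm and hit its stop at 38 N. I had used all 12 views, so I checked it only by pixel brightness, where the rocker's shading changed as expected for "on".
- **Last checks:**
  - The last clear view showed the tab within about 3 pixels of the flat position (3.14 rad). It was hidden behind the hand in the final image, so I did not re-check it after the switch press.
  - The melter was within about 5 mm of its start. The bowl and mould looked undisturbed in the last views, but I did not measure them or re-check the jar and scraper at the end.
  - The hand finished more than 10 cm above the switch, with only about 1 N of sensor noise.

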